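# Lock the spindle of the glass lathe with its pin

## Robot

A 6-joint arm with a two-finger parallel gripper is mounted at the origin on the work surface. World frame = base frame: x ahead of the robot, y to its left, z up, the work surface at z = 0. Lengths are in mm, angles in rad, forces in N, time in s.
With the tool pointing down it reaches from about 350 to 975 mm from the base axis. Payload 17.4 kg.
Tool frame: the origin (TCP) lies between the finger pads; the fingertips stand 22 mm ahead of it and the grasp point (between the pads) lies 3 mm ahead of it (arm.tcp_to_tips is the distance from the TCP to the fingertips, in mm); y points along the fingers, x is the direction in which the jaws open and shut, and the axes are right-handed (so a half turn about y gives the same grasp; the last joint's range is limited). The gripper opens to 85 mm and grips with 20 to 120 N. Pads are 22 mm wide; open, the fingers measure 114 mm over their backs; the gripper's body (76 mm by 85 mm) begins 54 mm behind the grasp point. The pads swing forward as they close: fully open they stand 13 mm farther back than shut.
Start: joints at [1.272, 0.116, 1.442, -0, 1.584, -0.038], TCP at [174.059, 652.178, 215.803] pointing down, gripper open.
Joint ranges: [-2.83, 2.83], [-0.83, 2.19], [0.07, 2.5], [-1.14, 4.28], [0.01, 3], [-2.97, 2.97]. Speed limits (rad/s): [1.89, 1.89, 2.22, 3.14, 3.14, 3.14].

## Interface

Orientations are given as [roll, pitch, yaw] about the fixed x, y, z axes, in that order (R = Rz(yaw) Ry(pitch) Rx(roll)).
In Python, from workcell import monitor, eyes, workorder, arm gives the robot as it stands. The module is installed in compiled form; this text tells all that it offers.
- The arm moves only by the tool apply_moves, never from a script. Its argument "increments" is a list of rows, each a list of 3 entries, a list of its own where there are three numbers: the closure in counts, from 0 (fully open) to 255 (shut), then the shift along the tool's x, y, z in mm, then the turn about the tool's y in degrees. A call has 1 to 8 rows; each row shifts and turns the commanded pose from where the row before left it, along the tool's axes as they then stand; what a row does not reach is not made up. A row lasts 1/8 s, in which the tool goes at most 62.5 mm and 10.7 degrees, less where a joint would pass 70% of its speed; a pose out of reach is approached as far as the arm can. A call with a gripper value outside its range is refused whole. The fingers move at their own pace and stop on an object; the grip force is fixed at half the most. Time passes only in rows, so rows that do not move let the fingers close. It gives the time, the measured TCP pose, the force and the opening at its end, in the units of the state.
- monitor.sense(): the state, without advancing time (a new reading comes with each control period).
- eyes.get_image(name): name is "side" or "top"; returns the picture (420x560x3 uint8, red, green, blue); there is no depth.
- eyes.camera_model(name): a dict with "vfov" (degrees; the focal length in pixels is half the picture's height over the tangent of half this angle, whatever the lens; pixels are square), "cx", "cy" (the principal point, pixels), "rvec" (rotation vector, rad) and "tvec" (3), from world to camera coordinates, as OpenCV has them. Camera axes: x right, y down, z forward; pixel columns grow to the right and rows downward; lengths in mm; the calibration is good to about 2 mm. A picture is of the moment at which its call begins. camera_model takes no time and is no camera call.
- workorder.hand_in(): hands the job in, once; it reports no verdict.
The state is a dict: "t": time; "qpos": joint angles; "qd": joint speeds; "effort": joint torques, N m; "tcp_pos": TCP position; "tool_rot": TCP orientation; "force": force on the tool from outside, world axes, zero at the start; "wrist_torque": the same for the moment, N m; "width": finger opening in mm.
Only numpy, scipy, OpenCV 4.12 (cv2) and the standard library are available. Lean on these libraries where they do the work, as an engineer would, in place of code of your own. Each camera call takes 0.05 s, during which the arm holds its last target.

## Task

Lock the glass lathe's spindle: stand the lock pin in the guide hole on top of the headstock so that it rests on the spindle, turn the crank gently until the pin drops into the hidden cross-hole, then push the pin down until its head sits on the headstock, and let go. Feel for the drop and never force the crank against the pin or the pin against the spindle; leave the other two tools in their stand.

Things in the scene. Friction and masses are not known exactly. Their poses are not given: they have to be found in the camera images.
- headstock: Grey cast headstock of a small glass lathe, bolted down; block 76 (x) x 58 (y) mm, 117 mm high, on a dark 120 x 90 mm foot; a 12 mm thick bed runs on to y +185 mm. Origin on the table under the guide hole; z up, y along the spindle (chuck 64 mm in diameter on the +y side, to y 82 mm; crank on the -y side). Spindle axis 75 mm above the table.
- guide_mouth (a point): Mouth centre of the vertical guide hole (11.5 mm, 2 mm chamfer) in the headstock's top, 117 mm above the table; axes as the headstock. It leads 26 mm down onto the 32 mm spindle; the spindle's 12 mm cross-hole is hidden inside. Pin tip below this point: 26 mm resting on the spindle, 31 mm dropped into the cross-hole, 67 mm fully home (head on the top face).
- crank_pivot (a point): Point on the spindle's axis, 75 mm above the table, 82 mm to the -y side of the guide hole, opposite the middle of the crank's handle; axes as the headstock. Free turning takes about 2 to 3 N at the handle, and the crank stays where it is left. With the pin dropped the crank is blocked (about 0.2 rad of play either way; pressing is easiest in the middle).
- crank_grip (a point): Middle of the crank's handle: a black sleeve 16 mm in diameter and 60 mm long, parallel to the spindle, turning freely on its pin, 75 mm from the spindle's axis. The crank arm is inboard of it, 38 to 48 mm from the guide hole's axis. The side load on the dropped pin is about 5 times the force on the handle; above 60 N the pin is spoilt.
- spindle: Spindle with chuck and crank; origin on the axis below the guide hole, z towards the handle, y along the axis. Stops 1.0 rad either side of crank upright. Starts leaning 0.65 to 0.9 rad to the headstock's -x side; the cross-hole comes under the pin somewhere from 0.3 rad before upright to 0.35 rad past it (towards +x), different each time, so this pose does not tell it.
- lock_pin: Steel lock pin: shank 10 mm in diameter, 67 mm long, 2 mm tapered nose, under a plain round head 22 mm in diameter and 20 mm high; about 110 g. Origin at the tip, z towards the head. Starts upright in one of the stand's holes. Over the cross-hole it drops 5 mm by its own weight; from there it pushes a plug ahead with a steady drag of about 8 N, no spring back.
- stand: Wooden tool stand 60 x 170 x 45 mm, fixed, origin under its centre; three square holes 11.5 mm wide in a row along y at -55, 0 and +55 mm, 35 mm deep (floor 10 mm above the table).
- chuck_key: Another steel tool in the stand: 10 mm shank with a T cross-bar 52 mm long (along its own x) at 81 mm above its tip, top at 87 mm. Origin at the tip. Leave it there.
- punch: Another steel tool in the stand: plain round punch, 10 mm shank 55 mm long under a body 14 mm in diameter up to 105 mm. Origin at the tip. Leave it there.
Not all that is in view belongs to the job. What is shaped like the lock_pin but green is not meant.

How it is judged (in metres and radians):
On the way, in this order (a step that is already met when the one before it is completed fails the run):
1. the lock pin stands in the guide hole, its tip at least 18 mm below the mouth (z of lock_pin in the frame of guide_mouth below -0.018 m and horizontal distance between lock_pin and guide_mouth below 0.005 m), for 0.2 s.
2. the spindle has been turned and the pin's tip has dropped into the cross-hole, at least 28.5 mm below the mouth (z of lock_pin in the frame of guide_mouth below -0.0285 m and horizontal distance between lock_pin and guide_mouth below 0.005 m), for 0.2 s.
At the end, for the whole second after the job is handed in: The lock pin is fully home through the spindle: its tip at least 64 mm below the guide mouth (head within 3 mm of the headstock's top) and within 6 mm of the guide axis, at rest; chuck key and punch still upright (within 0.3 rad) in the stand (z of lock_pin in the frame of guide_mouth below -0.064 m and horizontal distance between lock_pin and guide_mouth below 0.006 m and linear speed of lock_pin below 0.02 m/s and horizontal distance between each of chuck_key, punch and stand below 0.07 m and angle between each of chuck_key, punch's own z axis and vertical below 0.3 rad); the robot touches nothing.
It fails at once if the pin and the spindle are forced against each other (more than 60 N between them) (contact force between lock_pin and spindle above 60 N).
It fails at once if the chuck key or the punch is taken out of the stand or knocked away (moved more than 30 mm) (distance of any of chuck_key, punch from where it was at the start of the episode above 0.03 m).
It also fails if it takes over 67 s, if anything falls off the work surface, if the arm or the gripper's body presses on something with over 40 N, if the wrist force passes 120 N, or if a joint passes its speed limit or range.

## Working session

There is one attempt and no reset: what is moved stays moved. The work goes in short steps, Python scripts to look and compute and a tool call to move; the robot and the scene stay as the last step left them, time stands still between calls to the robot, and variables do not carry over. Pictures are saved under pics/ and viewed, and the job is handed in when it is done.

Besides the shell and the picture viewer there is one more tool, called after "Emit:" as name([rows], argument=value, ...), one row to a line, values as JSON. apply_moves: Moves the arm, as the interface text tells. Its arguments: {"type":"object","properties":{"increments":{"type":"array","items":{"type":"array"}}},"required":["increments"]}

```bash
mkdir -p pics
python3 - <<'E'
from workcell import monitor, eyes, workorder, arm
import cv2
print(monitor.sense()); print([a for a in dir(arm) if a[0]!='_'])
for n in("side","top"):
    print(eyes.camera_model(n)); cv2.imwrite(f"pics/{n}0.png",cv2.cvtColor(eyes.get_image(n),cv2.COLOR_RGB2BGR))
E
```

```text
{'t': 0.0, 'qpos': array([ 1.27217616e+00,  1.16477913e-01,  1.44228601e+00,  8.12695802e-06,
        1.58399620e+00, -3.77828399e-02]), 'qd': array([-0.00065654, -0.00184249,  0.00028356,  0.00113298, -0.00127784,
        0.00101702]), 'effort': array([ 1.10386432e-04, -7.32009172e+01, -6.32474327e+01,  1.00652278e-05,
        6.68121371e-03,  2.69095773e-05]), 'tcp_pos': array([174.00701574, 651.96262406, 215.05474723]), 'tool_rot': array([-1.57074411e+00,  1.16632747e-03,  1.30995913e+00]), 'force': array([ 1.18858444,  0.29066215, -0.03513014]), 'wrist_torque': array([-0.00345224, -0.03727858, -0.02011604]), 'width': 85.19901222811362}
['PlanningError', 'tcp_to_tips']
{'vfov': 52.846837734866924, 'cx': 284.46131436395603, 'cy': 206.02371786533104, 'rvec': array([ 0.46983624, -2.73326645,  1.15890947]), 'tvec': array([515.5064674 , 145.99186971, 722.96386726])}
{'vfov': 56.765039666819945, 'cx': 276.5801290928339, 'cy': 213.55388610014435, 'rvec': array([ 2.14491568, -2.09941262,  0.16945423]), 'tvec': array([ 68.49153361, 514.29671422, 856.95758193])}
```

View pics/side0.png

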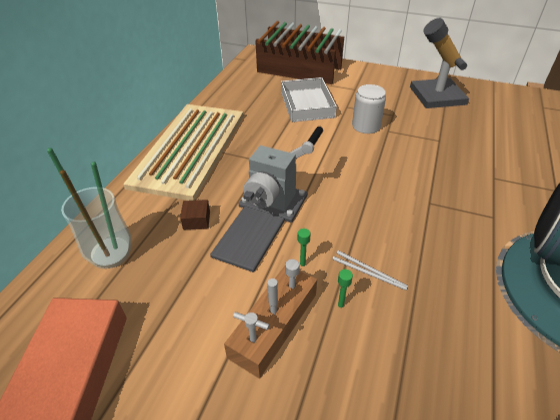

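View pics/top0.png

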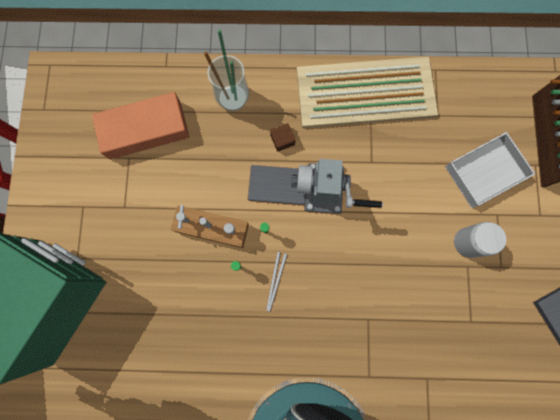

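Run:
```python
import cv2
s=cv2.imread("pics/side0.png");t=cv2.imread("pics/top0.png")
cv2.imwrite("pics/s_c1.png",cv2.resize(s[220:380,210:360],None,fx=3.7,fy=3.7,interpolation=cv2.INTER_CUBIC))
cv2.imwrite("pics/s_c2.png",cv2.resize(s[115:275,200:340],None,fx=3.7,fy=3.7,interpolation=cv2.INTER_CUBIC))
cv2.imwrite("pics/t_c1.png",cv2.resize(t[140:260,160:400],None,fx=3.3,fy=3.3,interpolation=cv2.INTER_CUBIC))
```

```text
(no output)
```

View pics/s_c1.png

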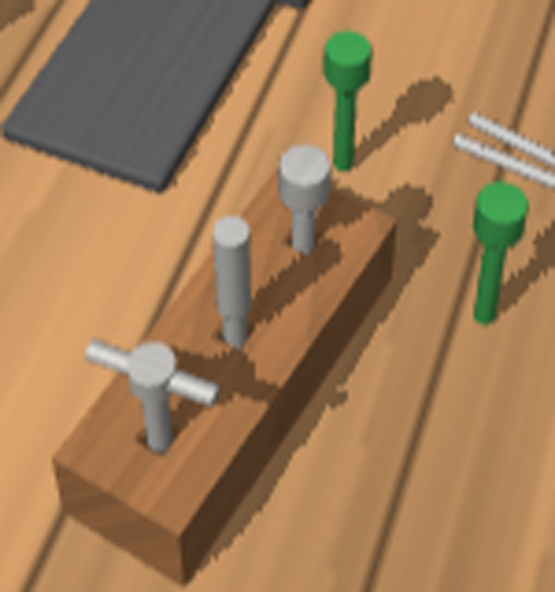

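View pics/s_c2.png

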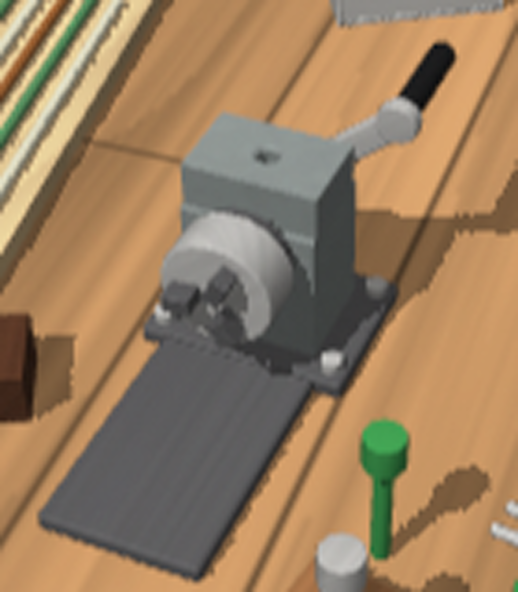

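View pics/t_c1.png

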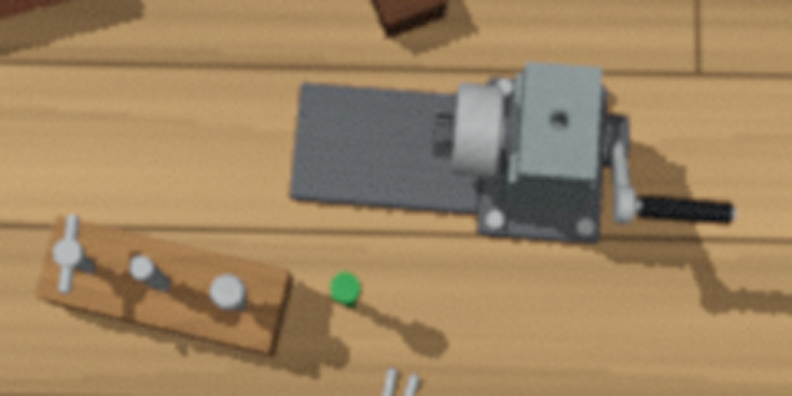

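```bash
cat > h.py <<'E'
import numpy as np, cv2
from scipy.optimize import least_squares
from workcell import monitor, eyes, workorder, arm
CM={n:eyes.camera_model(n) for n in("side","top")}
def proj(n,P):
    c=CM[n]; f=210/np.tan(np.radians(c['vfov'])/2)
    K=np.array([[f,0,c['cx']],[0,f,c['cy']],[0,0,1]])
    return cv2.projectPoints(np.asarray(P,float).reshape(-1,1,3),c['rvec'],c['tvec'],K,None)[0].reshape(-1,2)
def grab(n,name):
    im=cv2.cvtColor(eyes.get_image(n),cv2.COLOR_RGB2BGR); cv2.imwrite(f"pics/{name}.png",im); return im
def crop(im,x0,y0,x1,y1,f,name):
    cv2.imwrite(f"pics/{name}.png",cv2.resize(im[y0:y1,x0:x1],None,fx=f,fy=f,interpolation=cv2.INTER_CUBIC))
def unc(p,f,off): return (np.asarray(p,float)+.5)/f-.5+np.array(off)
def tri(obs):
    return least_squares(lambda P:np.concatenate([proj(n,P)[0]-p for n,p in obs.items()]),[400,400,80])
def place(pose,L):
    x,y,a=pose;L=np.asarray(L,float).reshape(-1,3);c,s=np.cos(a),np.sin(a)
    return np.c_[x+c*L[:,0]-s*L[:,1],y+s*L[:,0]+c*L[:,1],L[:,2]]
def fit(obs,x0):
    # obs: (cam,pix,local)
    return least_squares(lambda q:np.concatenate([proj(n,place(q,l))[0]-p for n,p,l in obs]),x0)
E
python3 - <<'E'
from h import *
S=lambda p:unc(p,3.7,(200,115)); S1=lambda p:unc(p,3.7,(210,220)); T=lambda p:unc(p,3.3,(160,140))
o={"hole":(S((267,156)),T((560,119))),"pinhead":(S1((305,166)),T((228,292))),"punch":(S1((232,231)),T((141,267))),"key":(S1((152,364)),T((68,253)))}
for k,(s,t) in o.items():
    r=tri({"side":s,"top":t});print(k,r.x,r.fun)
C=[(38,29,117),(38,-29,117),(-38,-29,117),(-38,29,117)]
obs=[("side",S(p),l) for p,l in zip([(182,165),(222,113),(355,148),(317,194)],C)]+[("top",T(p),l) for p,l in zip([(524,64),(602,68),(598,180),(520,175)],C)]
obs+=[("side",S((267,156)),(0,0,117)),("top",T((560,119)),(0,0,117))]
h=tri({"side":S((267,156)),"top":T((560,119))}).x
for a in(0,1.57,3.14,-1.57):
    r=fit(obs,[h[0],h[1],a]);print(r.cost,r.x); 
    if r.cost<60: print(r.fun.reshape(-1,2).round(1))
E
```

```text
hole [585.55803412 -34.7954024  114.71522869] [-0.32738042 -0.09485547  0.06324035  0.38176252]
pinhead [469.6041109  182.45022106  93.85233233] [-0.03379747 -0.00895968  0.00498874  0.04962294]
punch [481.23920213 236.72468251 114.25487119] [-0.2654265  -0.0722831   0.04926614  0.41198189]
key [493.00971876 290.05370522  95.42227235] [-0.12775037 -0.03548257  0.02815898  0.2103003 ]
15.796384672151602 [ 5.84156943e+02 -3.45389316e+01 -3.46644565e-02]
[[-1.3  1. ]
 [ 0.4 -1.8]
 [ 0.5 -2.8]
 [-0.3  2.4]
 [-1.7 -0.1]
 [ 1.2  0. ]
 [ 1.5  0. ]
 [-1.9  0.1]
 [ 0.3 -0.8]
 [ 0.1  0.7]]
15.796384671979377 [ 5.84156943e+02 -3.45389315e+01 -3.46647348e-02]
[[-1.3  1. ]
 [ 0.4 -1.8]
 [ 0.5 -2.8]
 [-0.3  2.4]
 [-1.7 -0.1]
 [ 1.2  0. ]
 [ 1.5  0. ]
 [-1.9  0.1]
 [ 0.3 -0.8]
 [ 0.1  0.7]]
15.796384671977751 [ 5.84156943e+02 -3.45389315e+01 -3.46647469e-02]
[[-1.3  1. ]
 [ 0.4 -1.8]
 [ 0.5 -2.8]
 [-0.3  2.4]
 [-1.7 -0.1]
 [ 1.2  0. ]
 [ 1.5  0. ]
 [-1.9  0.1]
 [ 0.3 -0.8]
 [ 0.1  0.7]]
15.796384671977178 [ 5.84156943e+02 -3.45389315e+01 -3.46648161e-02]
[[-1.3  1. ]
 [ 0.4 -1.8]
 [ 0.5 -2.8]
 [-0.3  2.4]
 [-1.7 -0.1]
 [ 1.2  0. ]
 [ 1.5  0. ]
 [-1.9  0.1]
 [ 0.3 -0.8]
 [ 0.1  0.7]]
```

```bash
cat >> h.py <<'E'
def onz(obs,z):
    return least_squares(lambda P:np.concatenate([proj(n,[P[0],P[1],z])[0]-p for n,p in obs.items()]),[500,100])
def plan(tgt,yaw=None,n=None,step=40,rot=10):
    s=monitor.sense();p=s['tcp_pos'];psi=s['tool_rot'][2]
    yaw=psi if yaw is None else yaw
    d=np.array(tgt)-p; dy=-np.degrees((yaw-psi+np.pi)%(2*np.pi)-np.pi) # tool y is down
    n=n or int(max(np.ceil(np.linalg.norm(d)/step),np.ceil(abs(dy)/rot),1))
    print("n",n,"d",d.round(1),"turn",round(dy,1),"pos",p.round(1),"yaw",round(psi,4))
    a=psi
    for i in range(n):
        w=d/n;print([[round(w[0]*np.cos(a)+w[1]*np.sin(a),1),round(-w[2],1),round(-w[0]*np.sin(a)+w[1]*np.cos(a),1)],round(dy/n,2)])
        a-=np.radians(dy/n)
E
python3 - <<'E'
from h import *
S=lambda p:unc(p,3.7,(200,115)); S1=lambda p:unc(p,3.7,(210,220)); T=lambda p:unc(p,3.3,(160,140))
o={"hole":(S((267,156)),T((560,119)),116),"pinhead":(S1((305,166)),T((228,292)),97),"punch":(S1((232,231)),T((141,267)),115),"key":(S1((152,364)),T((68,253)),97)}
for k,(s,t,z) in o.items():
    r=onz({"side":s,"top":t},z);print(k,r.x,r.fun)
plan([468.8,182,185],-0.214,n=14)
E
```

```text
hole [585.16565885 -34.16004032] [-0.27032533 -0.39961059 -0.1589733   0.39178404]
pinhead [469.05100323 183.59100983] [ 0.08683445 -0.63784673 -0.72430435  0.09158527]
punch [481.08698004 236.97035276] [-0.23894351 -0.22036087 -0.13940444  0.42562792]
key [492.65525739 290.49273756] [-0.08158848 -0.30795628 -0.36733867  0.24533812]
n 14 d [ 294.8 -470.   -30.2] turn 87.3 pos [174.  652.  215.2] yaw 1.31
[[np.float64(-27.0), np.float64(2.2), np.float64(-29.0)], np.float64(6.24)]
[[np.float64(-23.7), np.float64(2.2), np.float64(-31.8)], np.float64(6.24)]
[[np.float64(-20.1), np.float64(2.2), np.float64(-34.2)], np.float64(6.24)]
[[np.float64(-16.3), np.float64(2.2), np.float64(-36.1)], np.float64(6.24)]
[[np.float64(-12.3), np.float64(2.2), np.float64(-37.7)], np.float64(6.24)]
[[np.float64(-8.1), np.float64(2.2), np.float64(-38.8)], np.float64(6.24)]
[[np.float64(-3.8), np.float64(2.2), np.float64(-39.4)], np.float64(6.24)]
[[np.float64(0.5), np.float64(2.2), np.float64(-39.6)], np.float64(6.24)]
[[np.float64(4.8), np.float64(2.2), np.float64(-39.3)], np.float64(6.24)]
[[np.float64(9.0), np.float64(2.2), np.float64(-38.6)], np.float64(6.24)]
[[np.float64(13.2), np.float64(2.2), np.float64(-37.4)], np.float64(6.24)]
[[np.float64(17.2), np.float64(2.2), np.float64(-35.7)], np.float64(6.24)]
[[np.float64(20.9), np.float64(2.2), np.float64(-33.7)], np.float64(6.24)]
[[np.float64(24.5), np.float64(2.2), np.float64(-31.2)], np.float64(6.24)]
```

Taken-for-pin candidates (top image): the grey round head at (229,228), the punch at (203,221), the T key at (180,216), and green pegs at (265,228) and (236,266). The close crop shows that the grey one with the wide plain head at (229,228), side (292,265), is the lock pin. The rest are a thin punch, a T-bar and green pegs. Moving above it.

Emit:
apply_moves([
  [0, [-27, 2.2, -29], 6.24],
  [0, [-23.7, 2.2, -31.8], 6.24],
  [0, [-20.1, 2.2, -34.2], 6.24],
  [0, [-16.3, 2.2, -36.1], 6.24],
  [0, [-12.3, 2.2, -37.7], 6.24],
  [0, [-8.1, 2.2, -38.8], 6.24],
  [0, [-3.8, 2.2, -39.4], 6.24],
  [0, [0.5, 2.2, -39.6], 6.24],
])

```text
t: 1.1
tcp_pos: [342.9, 382.3, 197.9]
tool_rot: [-1.571, 0.0, 0.435]
force: [0.1, 0.2, 0.6]
width: 85.6
```

Emit:
apply_moves([
  [0, [4.8, 2.2, -39.3], 6.24],
  [0, [9, 2.2, -38.6], 6.24],
  [0, [13.2, 2.2, -37.4], 6.24],
  [0, [17.2, 2.2, -35.7], 6.24],
  [0, [20.9, 2.2, -33.7], 6.24],
  [0, [24.5, 2.2, -31.2], 6.24],
  [0, [0, 0, 0], 0],
])

```text
t: 1.98
tcp_pos: [469.4, 180.2, 184.4]
tool_rot: [-1.572, 0.001, -0.219]
force: [0.1, 0.2, -0.3]
width: 85.5
```

Run:
```python
from h import *
t=grab("top","t1");s=grab("side","s1")
crop(t,150,170,300,290,4,"t1c");crop(s,200,180,360,340,3.7,"s1c")
plan([469,183,185],-0.214,n=1)
for z in(88,163): print(proj("side",[[469,183,z]]),proj("top",[[469,183,z]]))
```

```text
n 1 d [0.4 1.1 0.2] turn -0.0 pos [468.6 181.9 184.8] yaw -0.2147
[[np.float64(0.1), np.float64(-0.2), np.float64(1.1)], np.float64(-0.04)]
[[292.25404002 267.22490101]] [[228.84616408 228.81892882]]
[[292.7639309  234.54327483]] [[223.8055898  223.74441044]]
```

View pics/t1c.png

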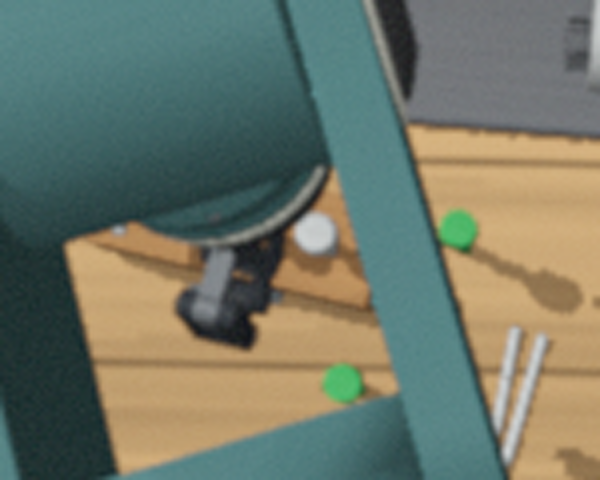

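View pics/s1c.png

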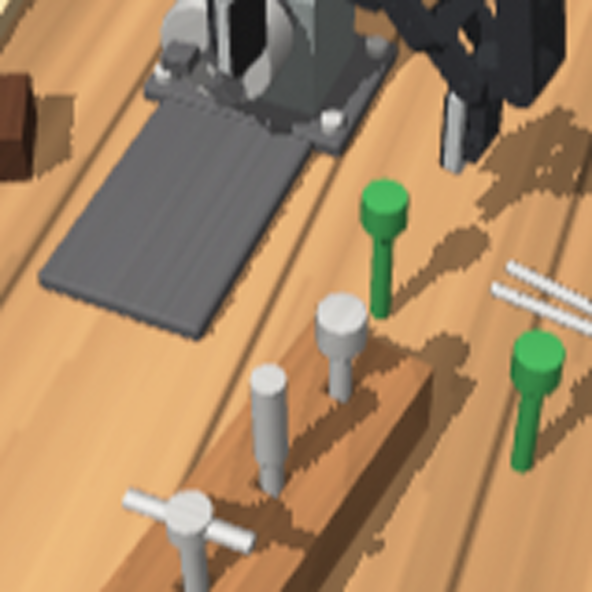

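Run:
```python
from h import *
x=np.array([np.cos(.214),-np.sin(.214),0]);c=np.array([468.6,181.9,0])
for z in(150,163,176,190):
  for k in(-45,45): print(z,k,proj("side",c+k*x+[0,0,z])[0].round(1),proj("top",c+k*x+[0,0,z])[0].round(1))
im=cv2.imread("pics/s1.png");crop(im,180,90,360,290,3,"s1d")
```

```text
150 -45 [320.7 252.8] [219.6 246.3]
150 45 [267.2 228.1] [230.9 203.9]
163 -45 [321.2 246.8] [218.5 245.7]
163 45 [266.9 222.1] [230.  202.6]
176 -45 [321.8 240.5] [217.5 245.1]
176 45 [266.6 215.8] [229.2 201.3]
190 -45 [322.4 233.6] [216.3 244.4]
190 45 [266.3 208.9] [228.2 199.8]
```

View pics/s1d.png

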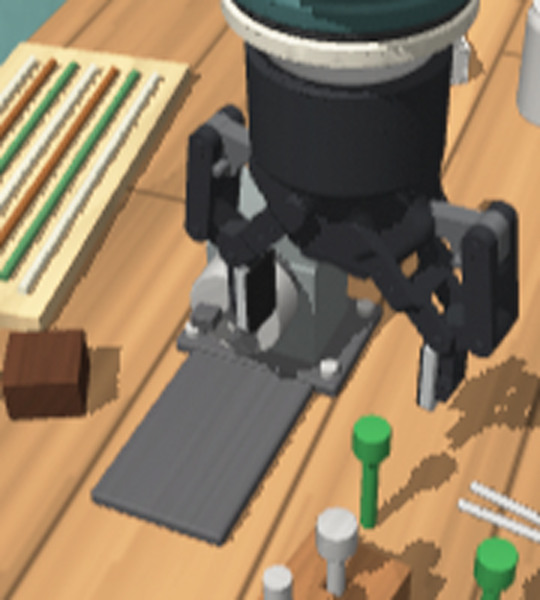

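Run:
```python
from h import *
print(arm.tcp_to_tips, monitor.sense())
r=tri({"side":np.array([323,226.]),"top":np.array([219.3,244.])});print(r.x,r.fun)
im=cv2.imread("pics/t1.png");crop(im,180,210,250,270,8,"t1d")
```

```text
22.0 {'t': 2.075, 'qpos': array([ 3.19426707e-01, -2.56348786e-01,  1.84473858e+00,  2.01132614e-04,
        1.55370570e+00,  5.34083834e-01]), 'qd': array([ 0.02425286, -0.00634398, -0.00148149,  0.00236999,  0.0002637 ,
       -0.0008387 ]), 'effort': array([-2.00520962e+00, -4.08140552e+01, -6.29926801e+01, -1.00014587e-01,
       -2.86047027e-02,  5.33192174e-02]), 'tcp_pos': array([468.63808806, 181.92685635, 184.77799132]), 'tool_rot': array([-1.57087920e+00,  5.35184308e-04, -2.14660638e-01]), 'force': array([-0.41319845, -0.02591969, -0.52815514]), 'wrist_torque': array([-0.01899837, -0.01854   ,  0.02851257]), 'width': 85.39599024548374}
[425.73251009 184.5674191  197.34684924] [ 0.33248611  0.08473931 -0.03603627 -0.48936049]
```

View pics/t1d.png

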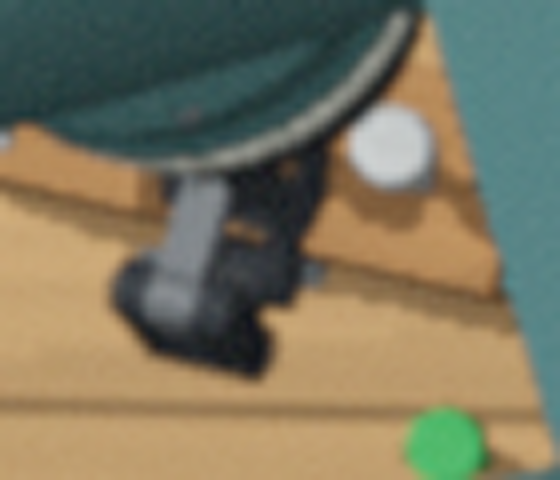

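Fingertips look about 30 mm higher in the side view, near (323,226) and (263,201), than I expected. Descending part way to check this.

Emit:
apply_moves([
  [0, [0.1, 15, 1.1], 0],
  [0, [0, 15, 0], 0],
  [0, [0, 10, 0], 0],
  [0, [0, 0, 0], 0],
])

```text
t: 2.58
tcp_pos: [468.6, 183.1, 143.9]
tool_rot: [-1.572, 0.001, -0.214]
force: [0.3, 0.1, -1.0]
width: 85.5
```

Run:
```python
from h import *
s=grab("side","s2");t=grab("top","t2")
crop(s,210,150,360,320,3.4,"s2c");crop(t,170,180,270,270,6,"t2c")
plan([469,183,145],-0.214,n=1)
x=np.array([np.cos(.214),-np.sin(.214),0]);c=np.array([469,183,0])
for z in(123,136):
  for k in(-43,43): print(z,k,proj("side",c+k*x+[0,0,z])[0].round(1),proj("top",c+k*x+[0,0,z])[0].round(1))
```

```text
n 1 d [-0.1 -0.2 -0.2] turn -0.0 pos [469.1 183.2 145.2] yaw -0.2145
[[np.float64(-0.1), np.float64(0.2), np.float64(-0.2)], np.float64(-0.03)]
123 -43 [318.  264.7] [221.4 246.3]
123 43 [268.3 241.2] [231.8 207.1]
136 -43 [318.4 259.1] [220.4 245.8]
136 43 [268.1 235.5] [231.  205.9]
```

View pics/s2c.png

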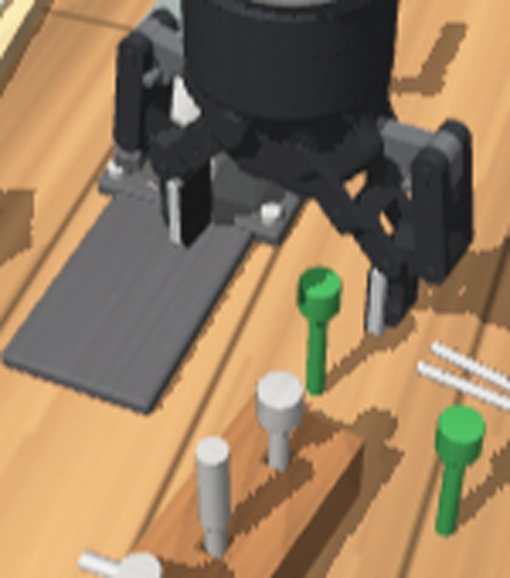

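View pics/t2c.png

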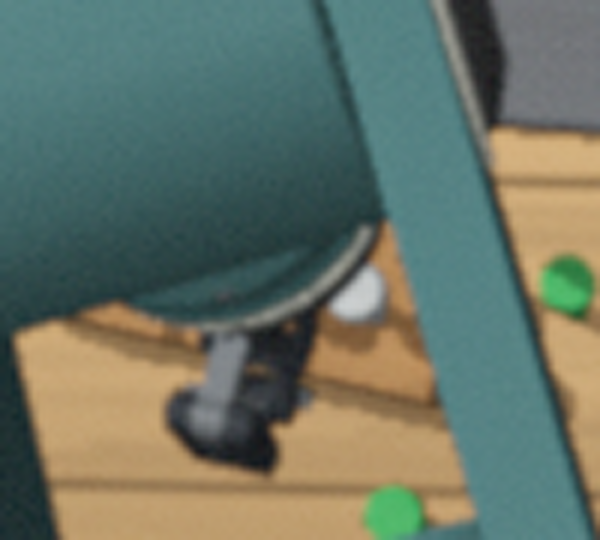

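Emit:
apply_moves([
  [160, [0, 0, 0], 0],
  [160, [0, 0, 0], 0],
  [160, [0, 0, 0], 0],
  [160, [0, 0, 0], 0],
  [160, [0, 0, 0], 0],
])

```text
t: 3.3
tcp_pos: [469.1, 183.1, 145.0]
tool_rot: [-1.571, -0.0, -0.215]
force: [-0.8, -0.6, -0.3]
width: 31.8
```

Run:
```python
from h import *
s=grab("side","s3");t=grab("top","t3")
crop(s,210,150,360,320,3.4,"s3c");crop(t,170,180,270,270,6,"t3c")
p=monitor.sense();print(p['tcp_pos'],p['width'])
x=np.array([np.cos(.214),-np.sin(.214),0]);c=np.array([469,183,0])
for z in(123,136):
  for k in(-15,15): print(z,k,proj("side",c+k*x+[0,0,z])[0].round(1),proj("top",c+k*x+[0,0,z])[0].round(1))
```

```text
[469.09310578 183.08572306 144.99518452] 31.726078769298198
123 -15 [301.2 256.8] [224.8 233.4]
123 15 [283.9 248.6] [228.4 219.7]
136 -15 [301.4 251.1] [223.9 232.6]
136 15 [283.9 242.9] [227.6 218.8]
```

View pics/s3c.png

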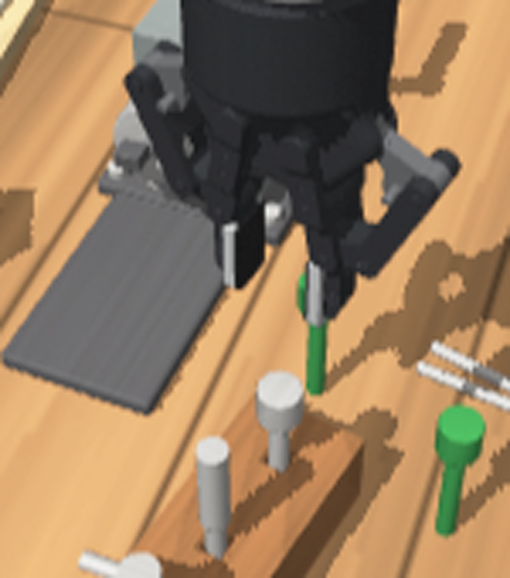

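View pics/t3c.png

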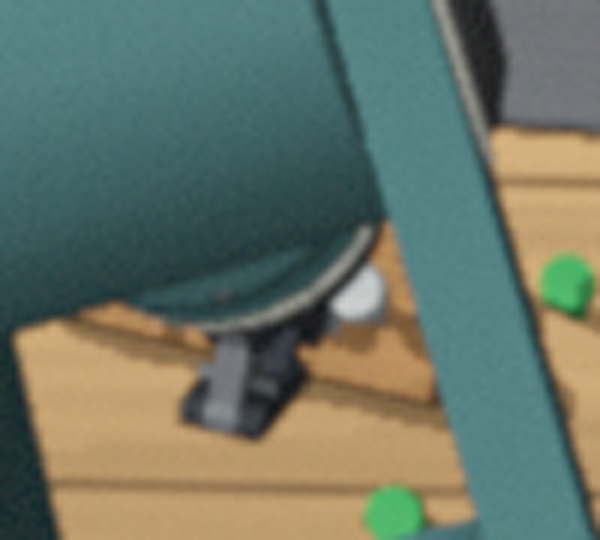

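Emit:
apply_moves([
  [0, [0, 0, 0], 0],
  [0, [0, 0, 0], 0],
  [0, [0, 0, 0], 0],
  [0, [0, 10, 0], 0],
  [0, [0, 15, 0], 0],
  [0, [0, 15, 0], 0],
  [0, [0, 15, 0], 0],
  [0, [0, 0, 0], 0],
])

```text
t: 4.4
tcp_pos: [468.4, 182.8, 88.4]
tool_rot: [-1.572, 0.002, -0.215]
force: [-0.1, -0.3, -0.5]
width: 84.9
```

Run:
```python
from h import *
s=grab("side","s4")
crop(s,210,150,360,320,3.4,"s4c")
plan([469,183,90],-0.214,n=1)
```

```text
n 1 d [0.1 0.  0.6] turn -0.0 pos [468.9 183.   89.4] yaw -0.2147
[[np.float64(0.1), np.float64(-0.6), np.float64(0.0)], np.float64(-0.04)]
```

View pics/s4c.png

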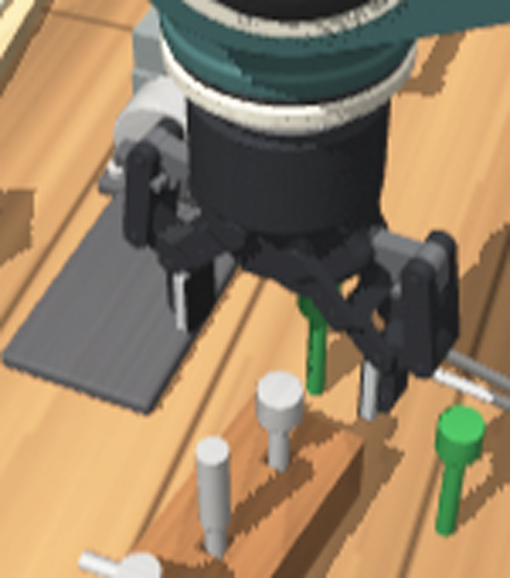

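Emit:
apply_moves([
  [0, [0, 10, 0], 0],
  [0, [0, 9, 0], 0],
  [0, [0, 0, 0], 0],
  [0, [0, 0, 0], 0],
])

```text
t: 4.95
tcp_pos: [469.2, 183.1, 71.2]
tool_rot: [-1.571, -0.0, -0.215]
force: [0.7, -0.6, 1.3]
width: 85.0
```

Run:
```python
from h import *
s=grab("side","s5")
crop(s,210,150,360,320,3.4,"s5c")
print(monitor.sense()['tcp_pos'])
```

```text
[469.23517216 183.11960966  71.30169457]
```

View pics/s5c.png

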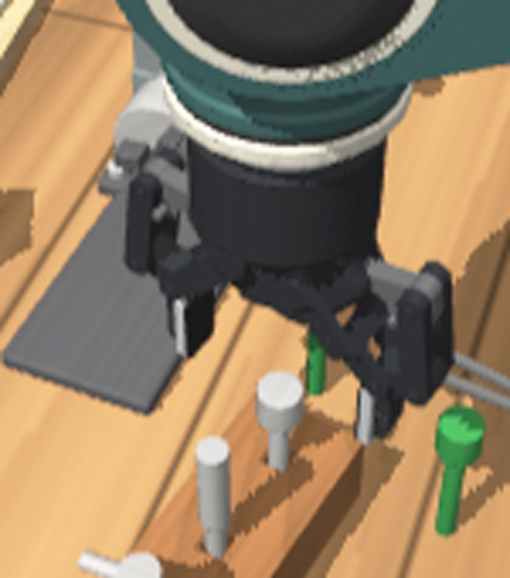

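Run:
```python
from h import *
c=monitor.sense()['tcp_pos']
for dy in(0,38):
  for dz in(0,25,51,80,110,140): print(dy,dz,proj("side",c+[dy*.21,dy*.977,dz])[0].round(1),proj("top",c+[dy*.21,dy*.977,dz])[0].round(1))
t=grab("top","t5");crop(t,150,160,290,280,5,"t5c")
```

```text
0 0 [292.  273.8] [229.8 229.7]
0 25 [292.1 263.9] [228.3 228.2]
0 51 [292.3 253. ] [226.6 226.5]
0 80 [292.5 240. ] [224.6 224.5]
0 110 [292.7 225.7] [222.4 222.2]
0 140 [292.9 210.3] [220.  219.8]
38 0 [279.1 291.1] [213.5 225.9]
38 25 [278.9 281.3] [211.5 224.2]
38 51 [278.7 270.5] [209.3 222.4]
38 80 [278.4 257.6] [206.7 220.3]
38 110 [278.1 243.4] [203.8 217.9]
38 140 [277.8 228. ] [200.6 215.3]
```

View pics/t5c.png

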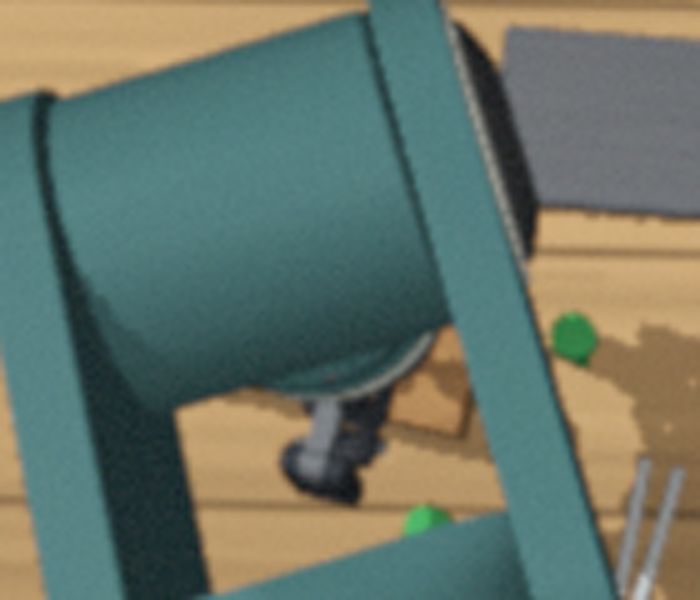

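Emit:
apply_moves([
  [255, [0, 0, 0], 0],
  [255, [0, 0, 0], 0],
  [255, [0, 0, 0], 0],
  [255, [0, 0, 0], 0],
  [255, [0, 0, 0], 0],
  [255, [0, 0, 0], 0],
])

```text
t: 5.8
tcp_pos: [469.2, 183.1, 71.3]
tool_rot: [-1.571, -0.0, -0.215]
force: [0.0, 0.8, 5.8]
width: 19.0
```

Run:
```python
from h import *
s=grab("side","s6")
crop(s,210,150,360,320,3.4,"s6c")
print(monitor.sense())
```

```text
{'t': 5.85, 'qpos': array([ 3.21497910e-01, -1.86779310e-01,  1.97425676e+00,  3.13480254e-05,
        1.35375194e+00,  5.36128596e-01]), 'qd': array([-0.00090751,  0.00050277,  0.00109133,  0.00052043,  0.00131551,
       -0.00123657]), 'effort': array([-1.70131777e-01, -4.15450537e+01, -5.72624373e+01, -1.08496305e-01,
       -2.09819768e-01, -1.19844926e-04]), 'tcp_pos': array([469.20684278, 183.15752334,  71.25005372]), 'tool_rot': array([-1.57058445e+00, -2.96653548e-04, -2.14637463e-01]), 'force': array([-1.25957405,  0.10093069,  5.80007389]), 'wrist_torque': array([ 0.03845891,  0.14112628, -0.01574877]), 'width': 18.87481796843609}
```

View pics/s6c.png

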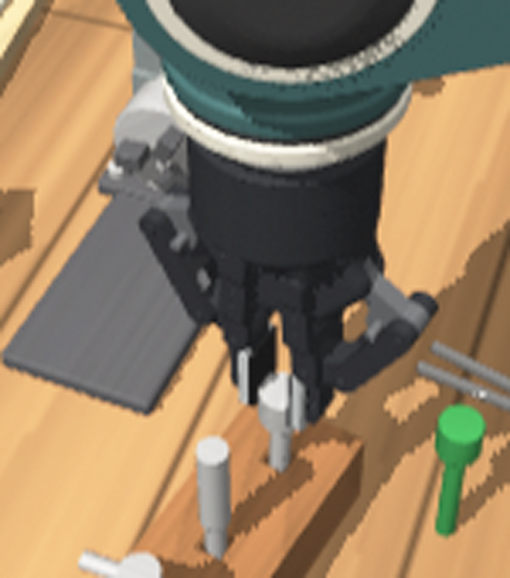

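Run:
```python
from h import *
s=cv2.imread("pics/s6.png");crop(s,260,225,330,295,8,"s6d")
```

```text
(no output)
```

View pics/s6d.png

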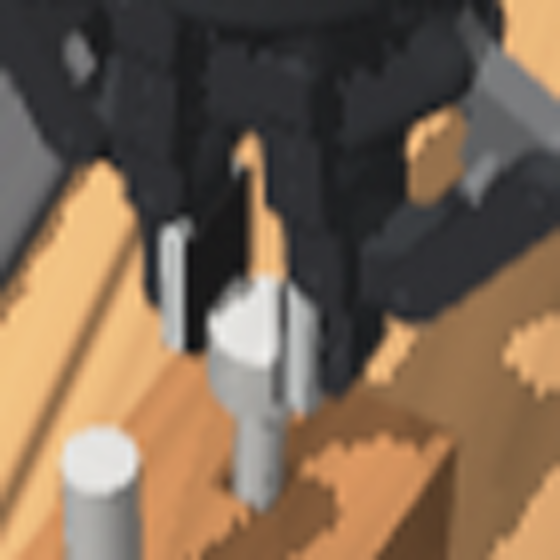

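Emit:
apply_moves([
  [255, [0, -5, 0], 0],
  [255, [0, -10, 0], 0],
  [255, [0, -15, 0], 0],
  [255, [0, -15, 0], 0],
  [255, [0, 0, 0], 0],
])

```text
t: 6.48
tcp_pos: [469.7, 183.3, 117.8]
tool_rot: [-1.569, -0.002, -0.215]
force: [0.5, -0.0, -1.5]
width: 18.9
```

Run:
```python
from h import *
s=grab("side","s7");t=grab("top","t7")
crop(s,240,180,340,310,5,"s7c")
p=monitor.sense();print(p['tcp_pos'],p['force'],p['width'])
```

```text
[469.05867859 183.0556466  115.9718972 ] [-0.46235418 -0.13457579 -1.35586335] 18.760441690091195
```

View pics/s7c.png

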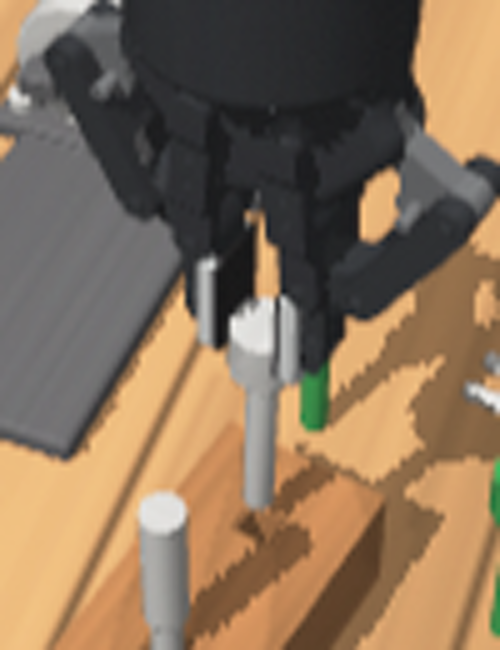

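Run:
```python
from h import *
c=monitor.sense()['tcp_pos']
print(proj("side",[469,183.,141.7]),proj("side",[469,183.,54.7]))
p0=monitor.sense
import h
class M: pass
o=monitor.sense()
o2=dict(o);o2['tcp_pos']=o['tcp_pos']+[0,0,90]
h.monitor=type("m",(),{"sense":staticmethod(lambda:o2)})
plan([585.1,-34.5,206],-0.035,n=8)
```

```text
[[292.61033145 244.38828271]] [[292.05288268 280.11814742]]
n 8 d [ 116.  -217.6    0. ] turn -10.3 pos [469.1 183.1 206. ] yaw -0.2147
[[np.float64(20.0), np.float64(-0.0), np.float64(-23.5)], np.float64(-1.29)]
[[np.float64(19.4), np.float64(-0.0), np.float64(-23.9)], np.float64(-1.29)]
[[np.float64(18.9), np.float64(-0.0), np.float64(-24.4)], np.float64(-1.29)]
[[np.float64(18.3), np.float64(-0.0), np.float64(-24.8)], np.float64(-1.29)]
[[np.float64(17.8), np.float64(-0.0), np.float64(-25.2)], np.float64(-1.29)]
[[np.float64(17.2), np.float64(-0.0), np.float64(-25.6)], np.float64(-1.29)]
[[np.float64(16.6), np.float64(-0.0), np.float64(-25.9)], np.float64(-1.29)]
[[np.float64(16.0), np.float64(-0.0), np.float64(-26.3)], np.float64(-1.29)]
```

Pin lifted cleanly and hangs upright. Head is at side (292,244), as predicted. Raising, then moving over the hole.

Emit:
apply_moves([
  [255, [0, -15, 0], 0],
  [255, [0, -25, 0], 0],
  [255, [0, -30, 0], 0],
  [255, [0, -20, 0], 0],
  [255, [20, 0, -23.5], -1.29],
  [255, [19.4, 0, -23.9], -1.29],
  [255, [18.9, 0, -24.4], -1.29],
  [255, [18.3, 0, -24.8], -1.29],
])

```text
t: 7.58
tcp_pos: [527.4, 73.3, 206.2]
tool_rot: [-1.571, 0.0, -0.124]
force: [-0.4, 0.2, -0.8]
width: 19.0
```

Emit:
apply_moves([
  [255, [17.8, 0, -25.2], -1.29],
  [255, [17.2, 0, -25.6], -1.29],
  [255, [16.6, 0, -25.9], -1.29],
  [255, [16, 0, -26.3], -1.29],
  [255, [0, 5, 0], 0],
  [255, [0, 0, 0], 0],
  [255, [0, 0, 0], 0],
])

```text
t: 8.45
tcp_pos: [584.8, -33.9, 201.2]
tool_rot: [-1.571, -0.0, -0.034]
force: [0.5, -0.0, -1.0]
width: 18.9
```

Run:
```python
from h import *
s=grab("side","s8");t=grab("top","t8")
crop(s,220,70,340,220,4,"s8c");crop(t,270,130,410,240,5,"t8c")
plan([585.1,-34.5,200],-0.035,n=1)
```

```text
n 1 d [ 0.2 -0.6 -1.3] turn 0.1 pos [584.9 -33.9 201.3] yaw -0.0339
[[np.float64(0.2), np.float64(1.3), np.float64(-0.6)], np.float64(0.06)]
```

View pics/s8c.png

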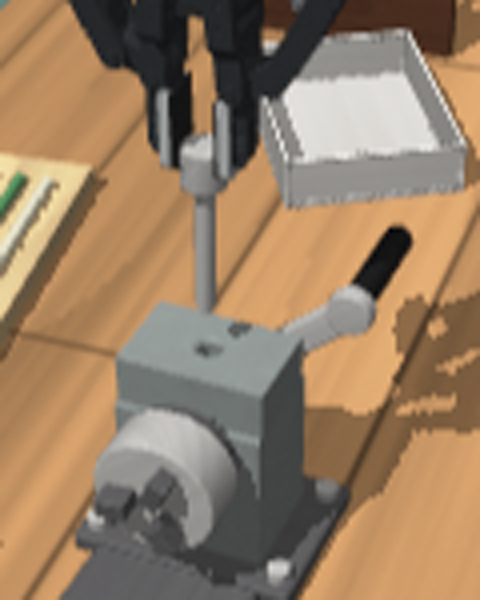

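View pics/t8c.png

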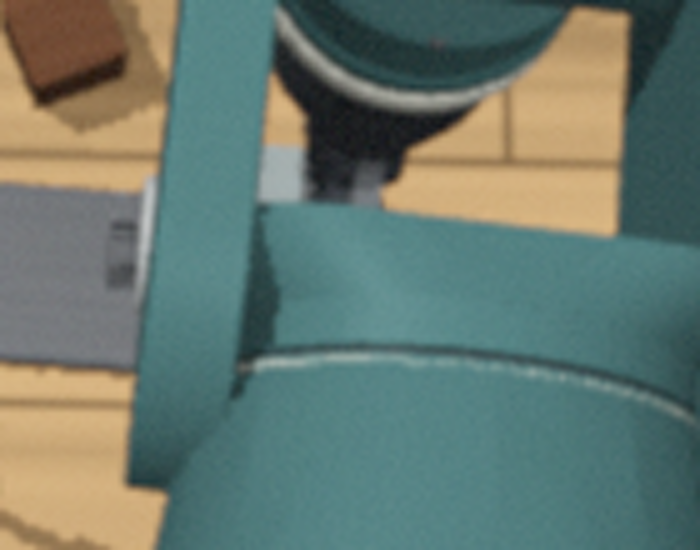

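Run:
```python
from h import *
for P in([584.9,-33.9,140],[584.9,-33.9,227],[585.1,-34.5,117]): print(P,proj("side",P),proj("top",P))
s=cv2.imread("pics/s8.png");crop(s,250,90,300,170,8,"s8d")
```

```text
[584.9, -33.9, 140] [[271.29690848 146.23663327]] [[330.41939738 173.15864143]]
[584.9, -33.9, 227] [[270.04815193 105.08642959]] [[336.03987895 160.41052034]]
[585.1, -34.5, 117] [[271.60965159 155.88294303]] [[329.40143971 176.01176471]]
```

View pics/s8d.png

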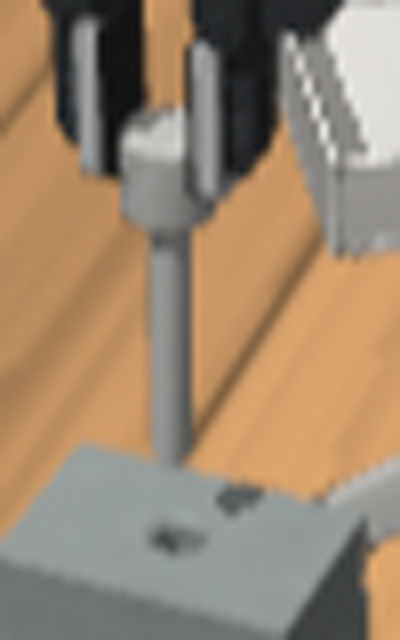

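Pin tip is at (271,147.6) and the hole at (271.4,157). Both sit 1 px below prediction, so they are aligned. Lowering.

Emit:
apply_moves([
  [255, [0.2, 8, -0.6], 0],
  [255, [0, 8, 0], 0],
  [255, [0, 6, 0], 0],
  [255, [0, 3, 0], 0],
  [255, [0, 3, 0], 0],
  [255, [0, 0, 0], 0],
])

```text
t: 9.3
tcp_pos: [585.1, -35.1, 172.8]
tool_rot: [-1.571, 0.0, -0.035]
force: [-0.6, 0.3, -2.6]
width: 18.6
```

Run:
```python
from h import *
p=monitor.sense();print(p['tcp_pos'],p['force'],p['wrist_torque'])
s=grab("side","s9");crop(s,250,90,300,170,8,"s9d")
```

```text
[585.13224098 -35.11436295 172.77506063] [-0.60420713  0.32923577 -2.56652098] [ 0.03830977  0.3053984  -0.02748814]
```

View pics/s9d.png

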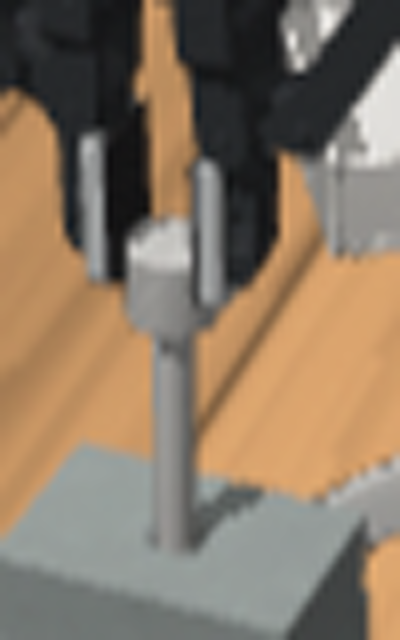

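Emit:
apply_moves([
  [255, [0, 3, 0.3], 0],
  [255, [0, 3, 0.2], 0],
  [255, [0, 3, 0], 0],
  [255, [0, 0, 0], 0],
])

```text
t: 9.85
tcp_pos: [585.2, -34.6, 163.6]
tool_rot: [-1.571, 0.0, -0.035]
force: [0.7, -0.1, -1.5]
width: 18.8
```

Emit:
apply_moves([
  [255, [0, 3, 0], 0],
  [255, [0, 3, 0], 0],
  [255, [0, 2, 0], 0],
  [255, [0, 0, 0], 0],
])

```text
t: 10.35
tcp_pos: [585.2, -34.6, 155.7]
tool_rot: [-1.571, 0.0, -0.035]
force: [-0.4, -1.0, -1.5]
width: 19.1
```

Run:
```python
from h import *
p=monitor.sense();print(p['tcp_pos'],p['force'],p['wrist_torque'],p['width'])
s=grab("side","s10");crop(s,250,90,300,170,8,"s10d")
```

```text
[585.22811535 -34.60034042 155.7365382 ] [-0.42361857 -0.97427557 -1.48146879] [0.02232897 0.17765742 0.02738794] 19.102191181489033
```

View pics/s10d.png

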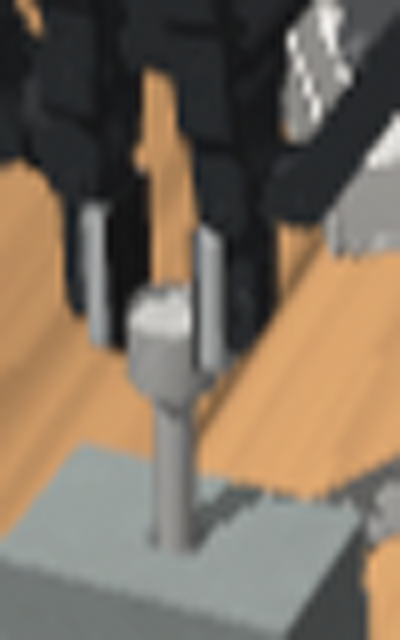

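Emit:
apply_moves([
  [0, [0, 0, 0], 0],
  [0, [0, 0, 0], 0],
  [0, [0, 0, 0], 0],
  [0, [0, -15, 0], 0],
  [0, [0, -25, 0], 0],
  [0, [0, -25, 0], 0],
  [0, [0, 0, 0], 0],
])

```text
t: 11.28
tcp_pos: [586.1, -34.7, 224.2]
tool_rot: [-1.571, -0.004, -0.035]
force: [-0.4, 0.3, -0.2]
width: 85.2
```

Run:
```python
from h import *
p=monitor.sense();print(p['tcp_pos'],p['force'],p['width'])
s=grab("side","s11");t=grab("top","t11");crop(s,220,70,340,220,4,"s11c");crop(t,270,130,410,240,5,"t11c")
for P in([585.2,-34.5,178],[585.2,-34.5,158]): print(P,proj("side",P))
```

```text
[586.05781311 -34.68430888 224.19721111] [-0.35354858  0.31481956 -0.17518058] 85.22552970149069
[585.2, -34.5, 178] [[270.73929266 128.85619573]]
[585.2, -34.5, 158] [[271.01846421 138.03797195]]
```

View pics/s11c.png

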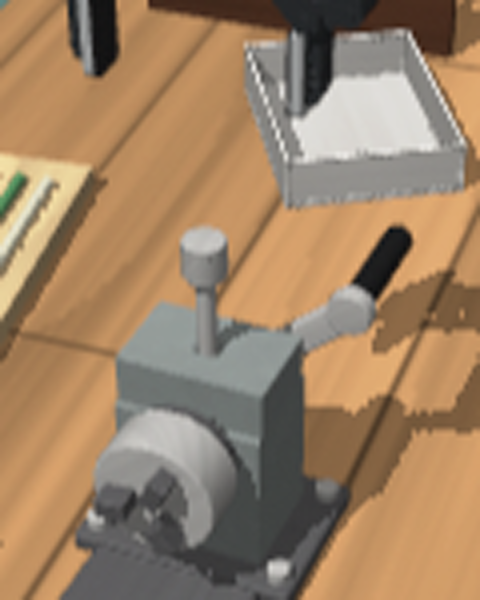

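View pics/t11c.png

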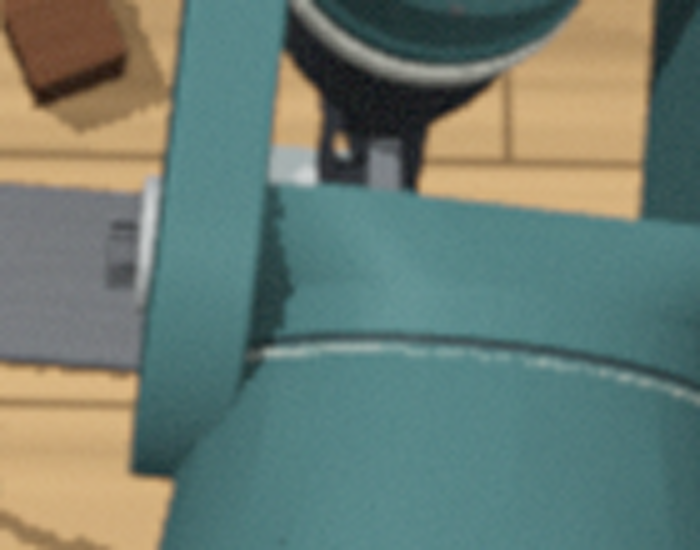

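Run:
```python
from h import *
S=lambda p:unc(p,3.7,(200,115)); T=lambda p:unc(p,3.3,(160,140))
pose=(585.2,-34.4,-0.035)
def pt(th,y): return (-75*np.sin(th),y,75+75*np.cos(th))
obs=[("top",T((733,212)),-112),("top",T((640,208)),-52),("side",S((445,51)),-112)]
f=lambda q:np.concatenate([proj(n,place((pose[0],pose[1],pose[2]+q[1]),pt(q[0],y)))[0]-p for n,p,y in obs])
r=least_squares(f,[.8,0]);print(r.x,r.fun.reshape(-1,2))
th=r.x[0]
print(place(pose,pt(th,-82)))
for t in(th,.6,.4,.2,0,-.2,-.35):print(t,place(pose,pt(t,-82)).round(1))
```

```text
[ 0.8723267  -0.00413982] [[-0.22201632  0.39892694]
 [-0.4116973  -0.02036968]
 [-1.00044993  0.23210398]]
[[ 524.92872377 -114.33989418  123.22848307]]
0.8723266978334288 [[ 524.9 -114.3  123.2]]
0.6 [[ 540.  -114.9  136.9]]
0.4 [[ 553.1 -115.3  144.1]]
0.2 [[ 567.4 -115.8  148.5]]
0 [[ 582.3 -116.3  150. ]]
-0.2 [[ 597.2 -116.9  148.5]]
-0.35 [[ 608.  -117.2  145.5]]
```

Run:
```python
from h import *
plan([524.9,-114.3,224],-0.039,n=4)
```

```text
n 4 d [-60.4 -79.7   2.7] turn 0.3 pos [585.3 -34.6 221.3] yaw -0.0346
[[np.float64(-14.4), np.float64(-0.7), np.float64(-20.4)], np.float64(0.06)]
[[np.float64(-14.4), np.float64(-0.7), np.float64(-20.4)], np.float64(0.06)]
[[np.float64(-14.4), np.float64(-0.7), np.float64(-20.5)], np.float64(0.06)]
[[np.float64(-14.3), np.float64(-0.7), np.float64(-20.5)], np.float64(0.06)]
```

Emit:
apply_moves([
  [0, [-14.4, 0, -20.4], 0.06],
  [0, [-14.4, 0, -20.4], 0.06],
  [0, [-14.4, 0, -20.5], 0.06],
  [0, [-14.3, 0, -20.5], 0.06],
  [0, [0, 25, 0], 0],
  [0, [0, 25, 0], 0],
  [0, [0, 10, 0], 0],
  [0, [0, 0, 0], 0],
])

```text
t: 12.38
tcp_pos: [524.3, -114.5, 160.6]
tool_rot: [-1.571, 0.001, -0.039]
force: [0.4, 0.3, 0.1]
width: 85.4
```

Run:
```python
from h import *
p=monitor.sense();print(p['tcp_pos'],p['force'],p['width'])
s=grab("side","s12");t=grab("top","t12");crop(s,220,70,370,220,4,"s12c");crop(t,300,110,420,250,4,"t12c")
```

```text
[ 524.33146854 -114.52932082  160.59987589] [0.40413485 0.34142712 0.09278111] 85.40270213813417
```

View pics/s12c.png

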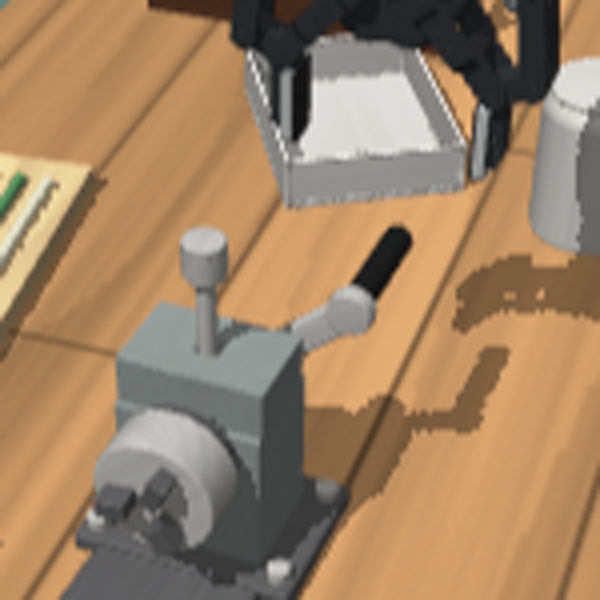

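View pics/t12c.png

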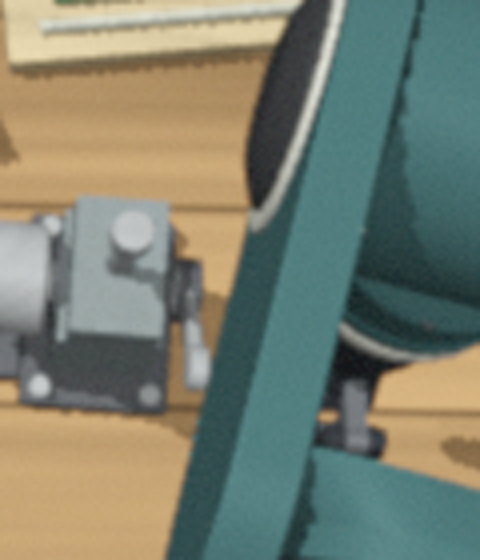

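Emit:
apply_moves([
  [0, [0.5, 20, 0], 0],
  [0, [0, 20, 0], 0],
  [0, [0, 18, 0], 0],
  [0, [0, 0, 0], 0],
  [175, [0, 0, 0], 0],
  [175, [0, 0, 0], 0],
  [175, [0, 0, 0], 0],
  [175, [0, 0, 0], 0],
])

```text
t: 13.48
tcp_pos: [525.4, -114.3, 103.3]
tool_rot: [-1.571, -0.0, -0.039]
force: [-0.4, 0.2, 0.3]
width: 26.7
```

Run:
```python
from h import *
p=monitor.sense();print(p['tcp_pos'],p['force'],p['width'])
s=grab("side","s13");crop(s,230,70,350,190,5,"s13c")
```

```text
[ 525.43595317 -114.34502023  103.30406924] [-0.36809439  0.22541341  0.27709014] 26.720208326662725
```

View pics/s13c.png

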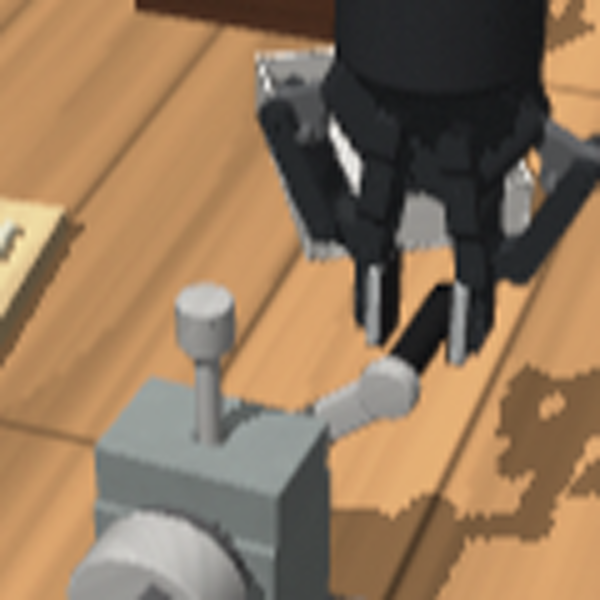

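Emit:
apply_moves([
  [175, [3, 5, 0], 0],
  [175, [3, -3.4, 0], 0],
  [175, [3.2, -3.2, 0], 0],
  [175, [3.4, -3, 0], 0],
  [175, [3.6, -2.8, 0], 0],
  [175, [3.7, -2.5, 0], 0],
  [175, [3.9, -2.3, 0], 0],
  [175, [0, 0, 0], 0],
])

```text
t: 14.52
tcp_pos: [549.7, -115.1, 115.5]
tool_rot: [-1.571, -0.001, -0.039]
force: [-0.5, -0.7, 0.3]
width: 26.8
```

Run:
```python
from h import *
p=monitor.sense();print(p['tcp_pos'],p['force'],p['width'])
s=grab("side","s14");crop(s,230,70,350,190,5,"s14c")
```

```text
[ 549.65213728 -115.14078674  115.4551621 ] [-0.47115356 -0.70701182  0.25781371] 26.846805557778076
```

View pics/s14c.png

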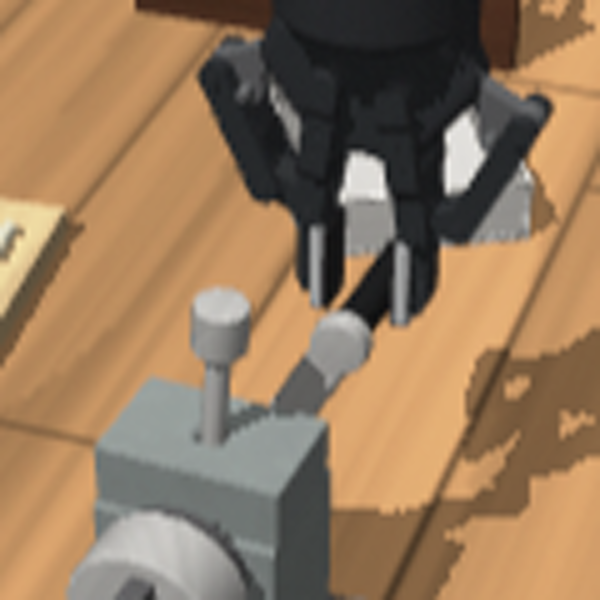

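Emit:
apply_moves([
  [175, [2.6, -1.5, 0], 0],
  [175, [2.7, -1.4, 0], 0],
  [175, [2.7, -1.2, 0], 0],
  [175, [2.8, -1.1, 0], 0],
])

```text
t: 15.08
tcp_pos: [560.1, -115.7, 120.5]
tool_rot: [-1.571, -0.0, -0.039]
force: [-2.2, -1.0, -0.6]
width: 26.6
```

```bash
cat >> h.py <<'E'
def track(name):
    ref=cv2.imread("pics/s14.png")[124:152,264:286]
    up=lambda a:cv2.resize(a,None,fx=8,fy=8,interpolation=cv2.INTER_CUBIC)
    im=grab("side",name); m=cv2.matchTemplate(up(im[110:175,250:300]),up(ref),cv2.TM_CCOEFF_NORMED)
    _,v,_,l=cv2.minMaxLoc(m); p=monitor.sense()
    print("pin dpx",l[0]/8+250-264,l[1]/8+110-124,"score",round(v,3),"tcp",p['tcp_pos'].round(1),"F",p['force'].round(1),"t",p['t'])
    crop(im,230,70,350,190,5,name+"c")
E
python3 -c "
from h import *
track('s15')"
```

```text
pin dpx -0.25 0.25 score 0.939 tcp [ 560.4 -115.7  120.6] F [-1.2  0.4  0.5] t 15.125
```

Emit:
apply_moves([
  [175, [2.8, -1.0, 0], 0],
  [175, [2.8, -0.9, 0], 0],
])

```text
t: 15.38
tcp_pos: [565.7, -116.0, 122.4]
tool_rot: [-1.571, -0.0, -0.039]
force: [-1.3, -2.3, 0.5]
width: 27.1
```

```bash
python3 -c "
from h import *
track('s16')"
```

```text
pin dpx -2.375 1.0 score 0.785 tcp [ 566.  -116.   122.5] F [-1.6 -1.2 -0.2] t 15.425
```

Emit:
apply_moves([
  [175, [2.9, -0.8, 0], 0],
  [175, [2.9, -0.7, 0], 0],
])

```text
t: 15.68
tcp_pos: [571.5, -116.1, 123.8]
tool_rot: [-1.571, -0.0, -0.039]
force: [-2.2, -1.0, 0.2]
width: 27.1
```

```bash
python3 -c "
from h import *
track('s17')"
```

```text
pin dpx -1.25 1.5 score 0.776 tcp [ 571.8 -116.1  123.9] F [-1.6 -1.4 -0.4] t 15.725
```

Score changed; looking.

Run:
```python
import cv2,numpy as np
a=[cv2.resize(cv2.imread(f"pics/s{i}.png")[115:185,245:310],None,fx=6,fy=6,interpolation=cv2.INTER_CUBIC) for i in(15,17)]
cv2.imwrite("pics/cmp1.png",np.hstack(a))
```

```text
(no output)
```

View pics/cmp1.png

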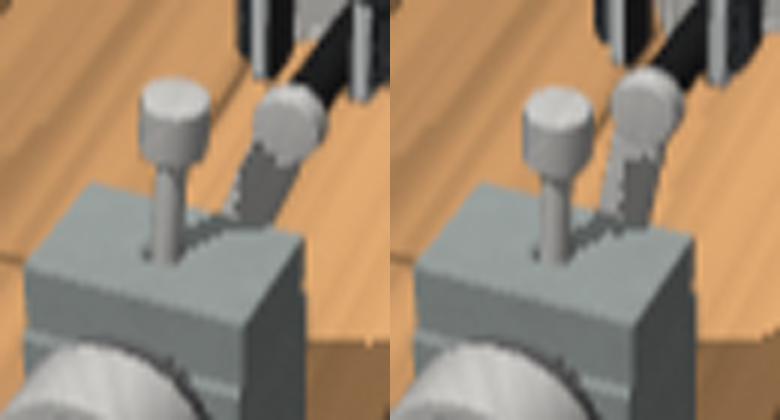

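Emit:
apply_moves([
  [175, [1.5, -0.3, 0], 0],
  [175, [0, 0, 0], 0],
])

```text
t: 15.98
tcp_pos: [572.9, -116.1, 124.1]
tool_rot: [-1.571, -0.0, -0.039]
force: [-1.5, -0.5, 0.7]
width: 26.4
```

```bash
python3 -c "
from h import *
track('s18')
a=[cv2.resize(cv2.imread(f'pics/s{i}.png')[120:172,255:300],None,fx=6,fy=6,interpolation=cv2.INTER_CUBIC) for i in(11,16,18)]
cv2.imwrite('pics/cmp2.png',np.hstack(a))
for z in(158,153,178,173):print(z,proj('side',[585.2,-34.5,z]))"
```

```text
pin dpx -0.875 1.75 score 0.726 tcp [ 572.9 -116.1  124.1] F [-0.2 -0.2  0.7] t 16.025
158 [[271.01846421 138.03797195]]
153 [[271.08670731 140.28244439]]
178 [[270.73929266 128.85619573]]
173 [[270.81003224 131.18277587]]
```

View pics/cmp2.png

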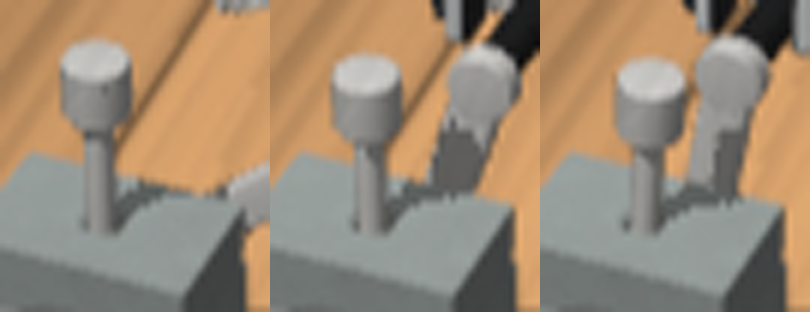

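Pin head top went from px row 130 to 132.8, about 6 mm, and the shank shortened by about 5 mm, so it dropped near crank 0.3 rad before upright. Easing the crank slightly on towards the middle of the play, watching force.

Emit:
apply_moves([
  [175, [1, -0.2, 0], 0],
  [175, [1, -0.2, 0], 0],
])

```text
t: 16.27
tcp_pos: [574.8, -116.2, 124.5]
tool_rot: [-1.571, 0.0, -0.039]
force: [-1.4, -0.6, 0.5]
width: 26.6
```

Emit:
apply_moves([
  [175, [1, -0.2, 0], 0],
  [175, [1, -0.1, 0], 0],
])

```text
t: 16.52
tcp_pos: [576.9, -116.3, 124.8]
tool_rot: [-1.571, 0.0, -0.039]
force: [-2.3, -0.4, 0.3]
width: 26.9
```

```bash
python3 -c "
from h import *
track('s19')
S=lambda p:unc(p,5,(230,70))
"
```

```text
pin dpx -0.5 1.875 score 0.677 tcp [ 577.  -116.3  124.8] F [-1.4 -0.6  0.2] t 16.575
```

View pics/s19c.png

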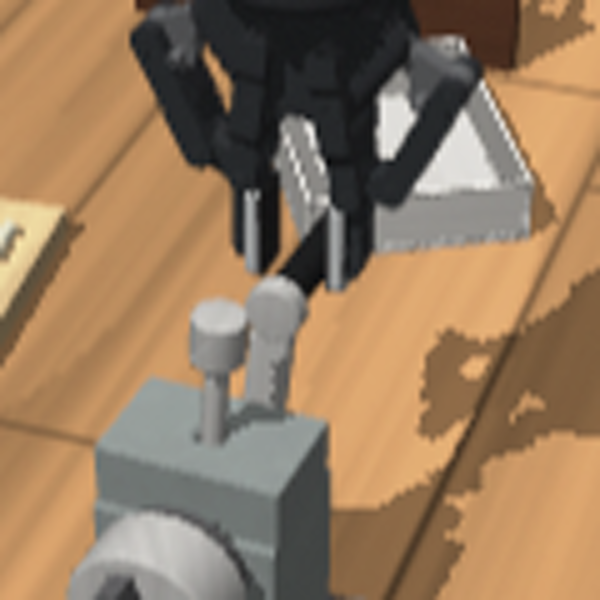

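Emit:
apply_moves([
  [175, [1, -0.1, 0], 0],
  [175, [0, 0, 0], 0],
])

```text
t: 16.82
tcp_pos: [577.9, -116.4, 124.9]
tool_rot: [-1.571, -0.0, -0.039]
force: [-0.5, 0.1, 0.6]
width: 26.7
```

Emit:
apply_moves([
  [175, [1, -0.1, 0], 0],
  [175, [0, 0, 0], 0],
])

```text
t: 17.08
tcp_pos: [578.9, -116.4, 125.0]
tool_rot: [-1.571, -0.0, -0.039]
force: [-0.8, -0.4, 0.4]
width: 26.8
```

```bash
python3 -c "
from h import *
track('s20')
"
```

```text
pin dpx -0.5 1.875 score 0.668 tcp [ 578.9 -116.4  125. ] F [-1.1 -2.  -0.3] t 17.125
```

Emit:
apply_moves([
  [175, [1, -0.1, 0], 0],
  [175, [0, 0, 0], 0],
])

```text
t: 17.38
tcp_pos: [579.8, -116.5, 125.1]
tool_rot: [-1.571, 0.0, -0.039]
force: [-2.3, -0.5, -0.6]
width: 26.7
```

Emit:
apply_moves([
  [175, [1, -0.1, 0], 0],
  [175, [0, 0, 0], 0],
])

```text
t: 17.62
tcp_pos: [580.9, -116.5, 125.2]
tool_rot: [-1.571, -0.0, -0.039]
force: [-2.2, -0.7, 0.1]
width: 26.4
```

Emit:
apply_moves([
  [175, [1, -0.1, 0], 0],
  [175, [0, 0, 0], 0],
])

```text
t: 17.88
tcp_pos: [581.9, -116.5, 125.3]
tool_rot: [-1.571, -0.0, -0.039]
force: [-1.7, -0.7, 0.2]
width: 26.9
```

```bash
python3 -c "
from h import *
track('s21')
"
```

```text
pin dpx -0.375 1.875 score 0.652 tcp [ 581.8 -116.5  125.3] F [-2.1 -0.6  0.2] t 17.925
```

Emit:
apply_moves([
  [175, [1, 0, 0], 0],
  [175, [0, 0, 0], 0],
])

```text
t: 18.18
tcp_pos: [582.8, -116.5, 125.3]
tool_rot: [-1.571, 0.0, -0.039]
force: [-1.2, -1.0, -0.5]
width: 26.6
```

Emit:
apply_moves([
  [175, [1, 0, 0], 0],
  [175, [0, 0, 0], 0],
])

```text
t: 18.42
tcp_pos: [583.8, -116.6, 125.3]
tool_rot: [-1.571, 0.0, -0.039]
force: [-1.3, -1.2, -0.1]
width: 26.4
```

Emit:
apply_moves([
  [175, [1, 0, 0], 0],
  [175, [0, 0, 0], 0],
])

```text
t: 18.68
tcp_pos: [584.9, -116.6, 125.3]
tool_rot: [-1.571, -0.0, -0.039]
force: [-2.2, -1.3, 1.0]
width: 26.6
```

```bash
python3 -c "
from h import *
track('s22')
"
```

```text
pin dpx -0.5 2.0 score 0.635 tcp [ 584.8 -116.6  125.3] F [-2.  -0.6  0.3] t 18.725
```

```bash
python3 -c "
from h import *
a=[cv2.resize(cv2.imread(f'pics/s{i}.png')[120:172,255:300],None,fx=5,fy=5,interpolation=cv2.INTER_CUBIC) for i in(14,16,22)]
cv2.imwrite('pics/cmp3.png',np.hstack(a))"
```

```text
(no output)
```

View pics/cmp3.png

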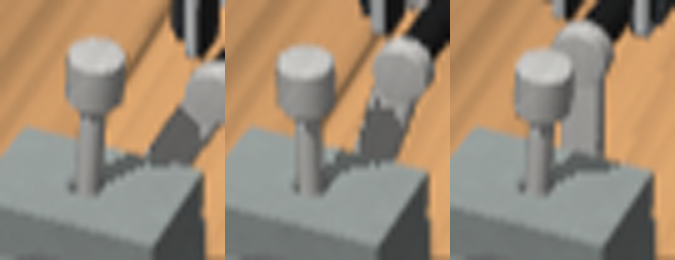

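Emit:
apply_moves([
  [175, [1, 0, 0], 0],
  [175, [0, 0, 0], 0],
])

```text
t: 18.98
tcp_pos: [585.8, -116.7, 125.3]
tool_rot: [-1.571, 0.0, -0.039]
force: [-2.9, -1.4, 0.6]
width: 26.9
```

Emit:
apply_moves([
  [175, [1, 0, 0], 0],
  [175, [0, 0, 0], 0],
])

```text
t: 19.23
tcp_pos: [586.8, -116.7, 125.3]
tool_rot: [-1.571, 0.0, -0.039]
force: [-3.3, -2.1, 0.5]
width: 26.6
```

Emit:
apply_moves([
  [175, [1, 0, 0], 0],
  [175, [0, 0, 0], 0],
])

```text
t: 19.48
tcp_pos: [587.8, -116.8, 125.3]
tool_rot: [-1.571, 0.0, -0.039]
force: [-3.0, -2.1, -0.3]
width: 26.7
```

Emit:
apply_moves([
  [175, [1, 0, 0], 0],
  [175, [0, 0, 0], 0],
])

```text
t: 19.73
tcp_pos: [588.8, -116.8, 125.3]
tool_rot: [-1.571, 0.0, -0.039]
force: [-2.9, -2.1, -0.0]
width: 26.7
```

```bash
python3 -c "
from h import *
track('s23')
"
```

```text
pin dpx 0.125 2.125 score 0.671 tcp [ 588.8 -116.8  125.3] F [-3.6 -2.5  0.3] t 19.775
```

Force is rising and the head is leaning further, so this is the edge of the play. Backing the crank off to the middle with the other finger.

Emit:
apply_moves([
  [175, [-4, 0, 0], 0],
  [175, [-4, 0, 0], 0],
  [175, [-3, 0, 0], 0],
  [175, [-3, 0.1, 0], 0],
  [175, [-3, 0.2, 0], 0],
  [175, [-3, 0.3, 0], 0],
  [175, [-2, 0.3, 0], 0],
  [175, [0, 0, 0], 0],
])

```text
t: 20.78
tcp_pos: [566.6, -116.0, 124.4]
tool_rot: [-1.571, 0.0, -0.039]
force: [-0.0, 0.1, -0.4]
width: 26.7
```

```bash
python3 -c "
from h import *
track('s24')
pose=(585.2,-34.4,-0.039)
for t in(.25,.2,.15,.1,.05,0): print(t,[proj('side',place(pose,(-75*np.sin(t),y,75+75*np.cos(t))))[0].round(1).tolist() for y in(-38,-112)])
"
```

```text
pin dpx -3.0 1.0 score 0.658 tcp [ 566.7 -116.   124.3] F [ 0.5  0.4 -0.2] t 20.825
0.25 [[287.9, 133.9], [301.3, 114.5]]
0.2 [[286.1, 133.1], [299.6, 113.7]]
0.15 [[284.3, 132.4], [297.9, 113.1]]
0.1 [[282.5, 131.8], [296.2, 112.5]]
0.05 [[280.7, 131.3], [294.5, 112.1]]
0 [[278.9, 130.9], [292.7, 111.7]]
```

View pics/s24c.png

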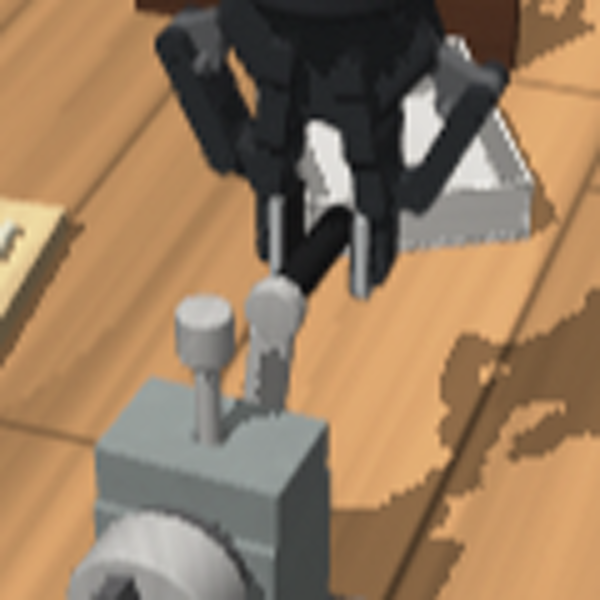

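Crank boss is at (285,132), i.e. 0.165 rad, and the pin stands upright again. Releasing and going above the pin, shutting the fingers.

Emit:
apply_moves([
  [60, [2, 0, 0], 0],
  [60, [0, 0, 0], 0],
  [60, [0, -10, 0], 0],
  [60, [0, -25, 0], 0],
  [60, [0, -30, 0], 0],
  [60, [0, -25, 0], 0],
  [200, [0, 0, 0], 0],
  [255, [0, 0, 0], 0],
])

```text
t: 21.82
tcp_pos: [568.6, -116.0, 213.8]
tool_rot: [-1.571, 0.001, -0.039]
force: [0.5, 0.3, 0.2]
width: 29.6
```

```bash
python3 -c "
from h import *
track('s25')
plan([585.1,-34.5,215],-0.039,n=4)
"
```

```text
pin dpx -3.0 0.875 score 0.661 tcp [ 568.5 -115.9  213.4] F [0.4 0.1 1.2] t 21.875
n 4 d [16.6 81.4  1.6] turn 0.0 pos [ 568.5 -115.9  213.4] yaw -0.0388
[[np.float64(3.4), np.float64(-0.4), np.float64(20.5)], np.float64(0.0)]
[[np.float64(3.4), np.float64(-0.4), np.float64(20.5)], np.float64(0.0)]
[[np.float64(3.4), np.float64(-0.4), np.float64(20.5)], np.float64(0.0)]
[[np.float64(3.4), np.float64(-0.4), np.float64(20.5)], np.float64(0.0)]
```

View pics/s25c.png

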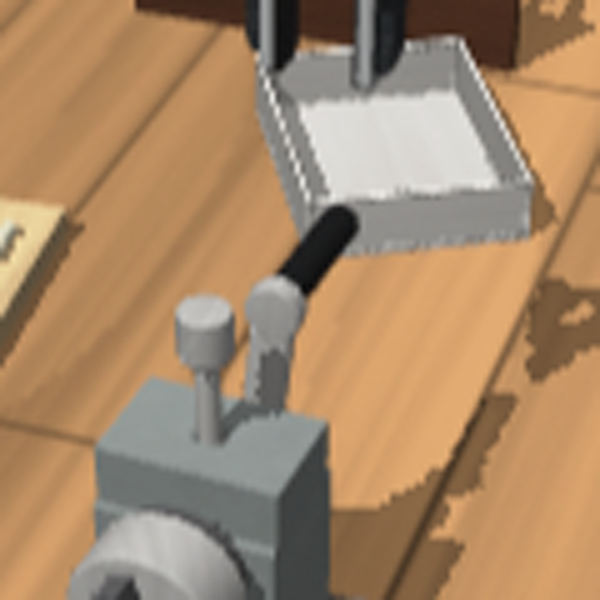

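Emit:
apply_moves([
  [255, [3.4, 0, 20.5], 0],
  [255, [3.4, 0, 20.5], 0],
  [255, [3.4, 0, 20.5], 0],
  [255, [3.4, 0, 20.5], 0],
  [255, [0, 0, 0], 0],
  [255, [0, 0, 0], 0],
])

```text
t: 22.62
tcp_pos: [585.6, -34.5, 214.4]
tool_rot: [-1.571, 0.0, -0.038]
force: [-0.4, 0.8, 0.3]
width: 0.1
```

```bash
python3 -c "
from h import *
track('s26')
plan([585.1,-34.5,215],-0.039,n=1)
print(monitor.sense()['width'])
"
```

```text
pin dpx -3.0 0.875 score 0.66 tcp [585.6 -34.8 214.4] F [-0.1 -1.  -0.6] t 22.675
n 1 d [-0.5  0.3  0.6] turn 0.0 pos [585.6 -34.8 214.4] yaw -0.0389
[[np.float64(-0.5), np.float64(-0.6), np.float64(0.2)], np.float64(0.01)]
0.43599177934348227
```

View pics/s26c.png

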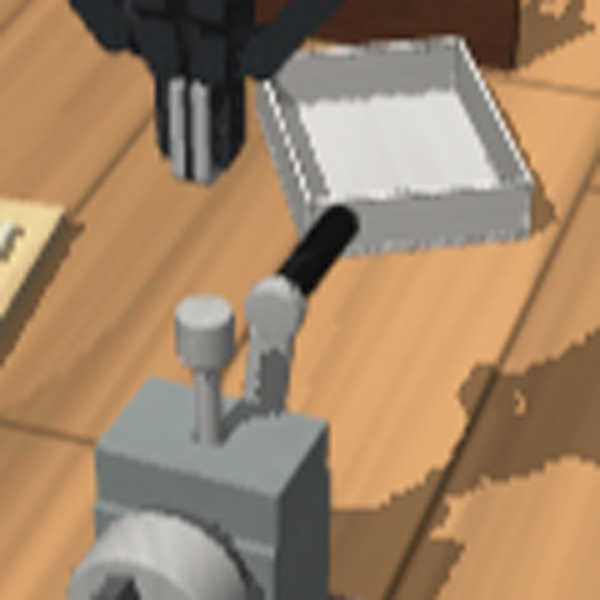

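Emit:
apply_moves([
  [255, [-0.5, 7, 0.3], 0],
  [255, [0, 8, 0], 0],
  [255, [0, 3, 0], 0],
  [255, [0, 2, 0], 0],
  [255, [0, 2, 0], 0],
  [255, [0, 2, 0], 0],
  [255, [0, 2, 0], 0],
  [255, [0, 0, 0], 0],
])

```text
t: 23.68
tcp_pos: [585.0, -34.2, 188.2]
tool_rot: [-1.571, 0.0, -0.039]
force: [-0.0, -0.6, 0.5]
width: 0.2
```

```bash
python3 -c "
from h import *
track('s27')
im=cv2.imread('pics/s27.png');crop(im,250,90,300,160,8,'s27d')
"
```

```text
pin dpx -2.875 1.0 score 0.675 tcp [585.1 -34.3 188.4] F [-0.5  0.9  0.9] t 23.725
```

View pics/s27d.png

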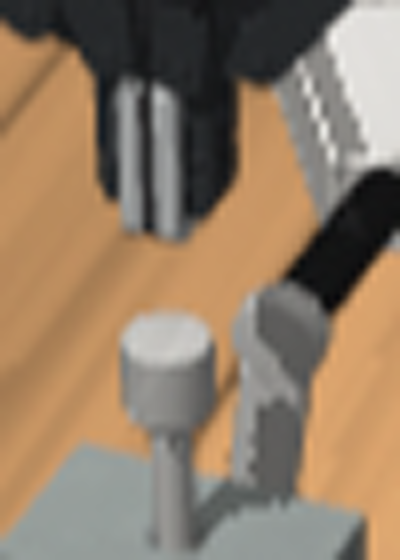

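Emit:
apply_moves([
  [255, [0, 5, 2], 0],
  [255, [0, 5, 0], 0],
  [255, [0, 5, 0], 0],
  [255, [0, 4, 0], 0],
  [255, [0, 4, 0], 0],
  [255, [0, 2, 0], 0],
  [255, [0, 0, 0], 0],
])

```text
t: 24.6
tcp_pos: [585.1, -32.3, 163.3]
tool_rot: [-1.571, 0.0, -0.039]
force: [0.7, 0.1, 0.4]
width: 0.3
```

```bash
python3 -c "
from h import *
track('s28')
im=cv2.imread('pics/s28.png');crop(im,250,90,300,160,8,'s28d')
"
```

```text
pin dpx 14.0 -13.5 score 0.353 tcp [585.2 -32.3 163.5] F [0.9 0.5 0.2] t 24.65
```

View pics/s28d.png

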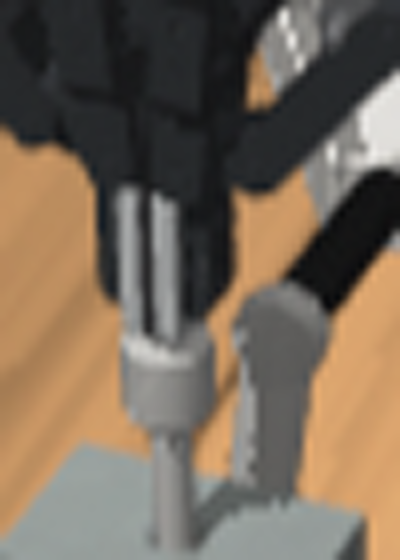

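Emit:
apply_moves([
  [255, [0, 1.5, 0], 0],
  [255, [0, 1.5, 0], 0],
  [255, [0, 1, 0], 0],
  [255, [0, 0, 0], 0],
])

```text
t: 25.15
tcp_pos: [585.1, -32.3, 159.3]
tool_rot: [-1.571, 0.0, -0.039]
force: [0.7, 0.2, -0.3]
width: -0.2
```

Emit:
apply_moves([
  [255, [0, 1, 0], 0],
  [255, [0, 1, 0], 0],
  [255, [0, 0, 0], 0],
])

```text
t: 25.52
tcp_pos: [585.2, -32.3, 157.6]
tool_rot: [-1.571, -0.0, -0.039]
force: [-0.3, 1.1, 1.6]
width: -0.1
```

Emit:
apply_moves([
  [255, [0, 1, 0], 0],
  [255, [0, 1, 0], 0],
  [255, [0, 0, 0], 0],
])

```text
t: 25.9
tcp_pos: [585.4, -32.3, 156.0]
tool_rot: [-1.571, -0.001, -0.039]
force: [-0.2, -0.3, 4.8]
width: -0.0
```

```bash
python3 -c "
from h import *
track('s29')
im=cv2.imread('pics/s29.png');crop(im,250,90,300,160,8,'s29d')
"
```

```text
pin dpx 14.0 23.0 score 0.328 tcp [585.4 -32.3 156. ] F [-0.2 -0.3  5.1] t 25.95
```

View pics/s29d.png

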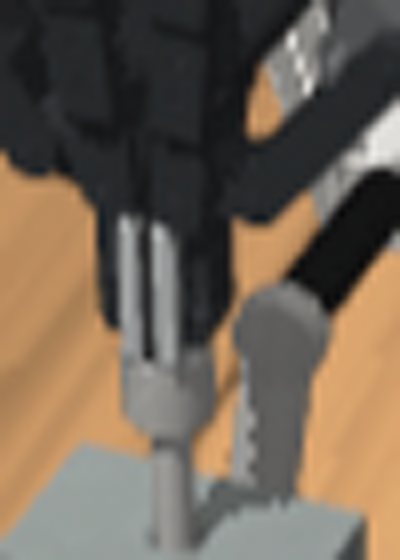

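Emit:
apply_moves([
  [255, [0, 1.5, 0], 0],
  [255, [0, 1.5, 0], 0],
  [255, [0, 0, 0], 0],
])

```text
t: 26.32
tcp_pos: [585.4, -32.3, 152.9]
tool_rot: [-1.571, -0.001, -0.039]
force: [0.1, 0.9, 4.4]
width: -0.1
```

Emit:
apply_moves([
  [255, [0, 1.5, 0], 0],
  [255, [0, 1.5, 0], 0],
  [255, [0, 0, 0], 0],
])

```text
t: 26.7
tcp_pos: [585.4, -32.3, 149.9]
tool_rot: [-1.571, -0.001, -0.039]
force: [-0.3, -0.3, 4.9]
width: 0.2
```

Emit:
apply_moves([
  [255, [0, 2, 0], 0],
  [255, [0, 2, 0], 0],
  [255, [0, 2, 0], 0],
  [255, [0, 2, 0], 0],
])

```text
t: 27.2
tcp_pos: [585.8, -32.3, 142.4]
tool_rot: [-1.571, -0.002, -0.039]
force: [1.5, 0.1, 8.8]
width: 0.1
```

```bash
python3 -c "
from h import *
track('s30')
im=cv2.imread('pics/s30.png');crop(im,250,90,300,160,8,'s30d')
"
```

```text
pin dpx 14.0 23.0 score 0.317 tcp [585.7 -32.3 142.1] F [ 0.5 -0.8  7.3] t 27.25
```

View pics/s30d.png

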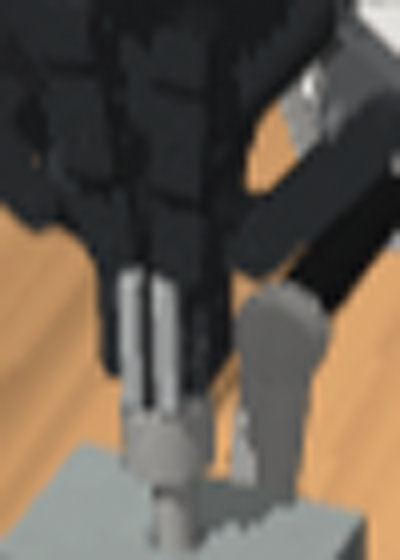

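Emit:
apply_moves([
  [255, [0, 2, 0], 0],
  [255, [0, 2, 0], 0],
  [255, [0, 2, 0], 0],
  [255, [0, 2, 0], 0],
])

```text
t: 27.75
tcp_pos: [585.8, -32.3, 134.4]
tool_rot: [-1.571, -0.002, -0.039]
force: [-1.0, -0.2, 7.8]
width: 0.0
```

Emit:
apply_moves([
  [255, [0, 2, 0], 0],
  [255, [0, 2, 0], 0],
  [255, [0, 2, 0], 0],
])

```text
t: 28.12
tcp_pos: [585.7, -32.3, 128.4]
tool_rot: [-1.571, -0.002, -0.039]
force: [1.3, 0.5, 9.3]
width: 0.4
```

Emit:
apply_moves([
  [255, [0, 1.5, 0], 0],
  [255, [0, 1.5, 0], 0],
  [255, [0, 0, 0], 0],
])

```text
t: 28.5
tcp_pos: [585.7, -32.3, 125.3]
tool_rot: [-1.571, -0.002, -0.039]
force: [0.8, 0.6, 7.9]
width: 0.4
```

```bash
python3 -c "
from h import *
track('s31')
im=cv2.imread('pics/s31.png');crop(im,250,90,300,160,8,'s31d')
"
```

```text
pin dpx 14.0 23.0 score 0.278 tcp [585.6 -32.3 125.3] F [ 0.4 -0.1  7.5] t 28.55
```

View pics/s31d.png

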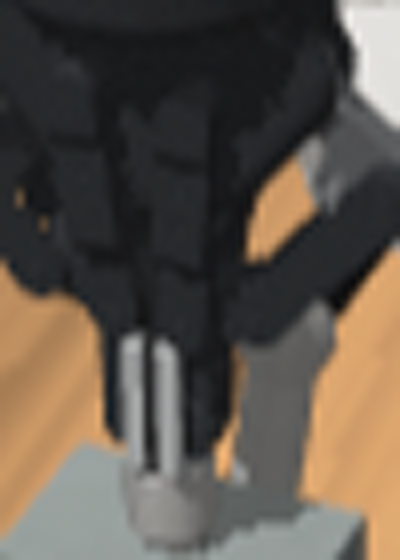

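Emit:
apply_moves([
  [255, [0, 1, 0], 0],
  [255, [0, 1, 0], 0],
  [255, [0, 0, 0], 0],
])

```text
t: 28.92
tcp_pos: [585.6, -32.3, 123.4]
tool_rot: [-1.571, -0.002, -0.039]
force: [-1.4, -0.7, 9.6]
width: -0.1
```

Emit:
apply_moves([
  [255, [0, 1, 0], 0],
  [255, [0, 1, 0], 0],
  [255, [0, 0, 0], 0],
])

```text
t: 29.3
tcp_pos: [585.7, -32.3, 122.0]
tool_rot: [-1.571, -0.002, -0.039]
force: [-3.4, 1.6, 14.3]
width: -0.3
```

Emit:
apply_moves([
  [255, [0, 1, 0], 0],
  [255, [0, 0, 0], 0],
])

```text
t: 29.55
tcp_pos: [585.8, -32.3, 121.9]
tool_rot: [-1.571, -0.003, -0.039]
force: [-6.5, 1.6, 21.2]
width: 0.2
```

Emit:
apply_moves([
  [255, [0, -3, 0], 0],
  [255, [0, -5, 0], 0],
  [255, [0, -15, 0], 0],
  [255, [0, -25, 0], 0],
  [255, [0, -30, 0], 0],
  [255, [0, -10, 0], 0],
  [255, [0, 0, 0], 0],
])

```text
t: 30.42
tcp_pos: [585.3, -32.3, 207.7]
tool_rot: [-1.571, -0.001, -0.039]
force: [-0.5, -0.6, -0.0]
width: 0.2
```

```bash
python3 -c "
from h import *
s=grab('side','s32');t=grab('top','t32');print(monitor.sense()['tcp_pos'])
crop(s,230,100,320,190,6.5,'s32c')
for z in(137,140,117):print(z,proj('side',[585.2,-34.5,z]))
"
```

```text
[584.85241388 -32.24432444 206.23722115]
137 [[271.30106897 147.33266413]]
140 [[271.26133496 146.02583771]]
117 [[271.56071849 155.87237305]]
```

View pics/s32c.png

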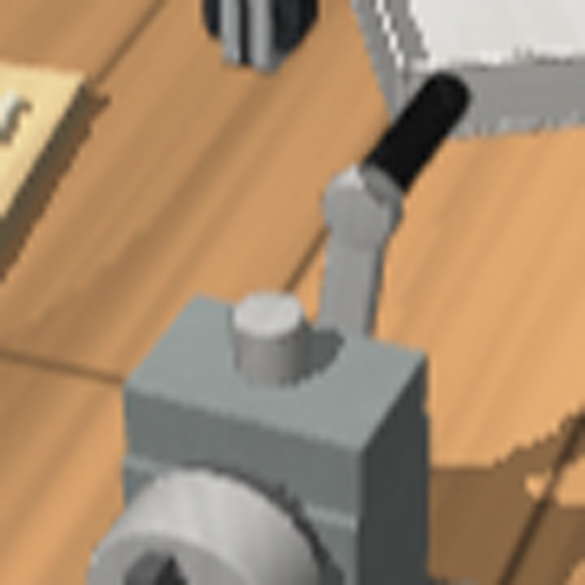

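View pics/s32.png

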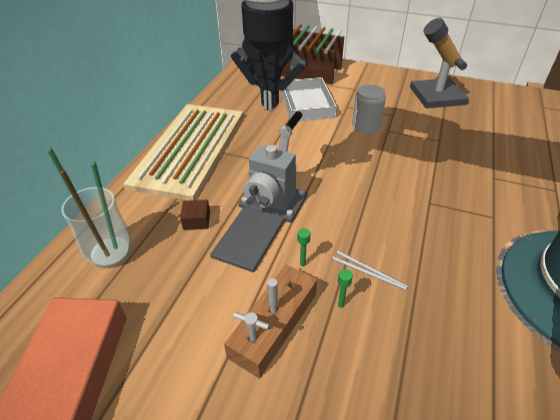

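The head sits flush: its top is at (271.5,148.0), against 148.3 expected when home. The key and punch stand upright in the stand, and the gripper is clear. Handing in.

```bash
python3 -c "
from workcell import workorder
print(workorder.hand_in())"
```

```text
the job is handed in; nothing more can be done
None
```

The lock pin is fully home through the spindle, and I handed the job in at about 30.5 s of the 67 s allowed. The hand-in reports no verdict.

**What I did:**
- **Standing the pin:** I took the grey lock pin from the stand and stood it in the guide hole, where it rested on the spindle.
- **Turning the crank:** I turned it with the fingers loosely around the handle, feeling about 2–3.5 N. The pin dropped about 5 mm at roughly 0.3 rad before upright.
- **Centring:** I felt for one end of the play, then backed the crank off to about its middle, at 0.165 rad.
- **Pushing home:** I pressed the head down with shut fingertips at about 5–10 N, rising to 21 N once it seated, then lifted clear.

**Last checks:**
- The head's top is at side pixel (271.5, 148.0), against about row 148.3 expected when home. That puts the head within about 1 mm of the headstock's top.
- The chuck key and punch are upright in the stand, and the gripper is about 85 mm clear of the pin and touching nothing.

**What disagreed:**
- The fingertips sat about 15–30 mm higher than the stated TCP offset, both in the side images and where the tips touched the pin's head. I worked from the images and forces instead.
- The 22 mm head read 19 mm wide in the grip.
- I felt for only one end of the play, so the middle is an estimate.

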